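# Close a set-up tool tote with its tray, turned to stack and not to nest

### The job

Lay the loose steel parallel on the floor of the open tote, with the other set-up tools. Then take the carrier tray by its bar, turn it end for end so that it stacks over the tools and does not nest down on them, feel its four foot lugs into the tote's saddles and press gently, slowly and never with more than 30 N, until both spring catches have snapped over the lugs and the tray is fully home; let go. Do not drop or slam anything, leave the tote where it stands and the other things on the bench alone.

Things in the scene. Friction and masses are not known exactly. Their poses are not given: they have to be found in the camera images.
- tote: the open grey plastic tote, 150 x 250 mm and 69 mm high, loose on the bench, two set-up tools in it, about 1.6 kg in all. Origin: centre of its underside; z up; y along its length; card holder outside its -y end, which starts towards the robot. Floor 4 mm thick; inside 122 mm (x) by 242 mm (y); end walls 50 mm high, scooped to 36. Pushed hard sideways, it slides.
- tote_seat (a point): where the middle of the stacked tray's underside belongs: 40 mm above the tote's origin, axes as the tote's. Along each long side runs a flat ledge, its top 53 mm above the tote's underside, x = 61 to 71 mm either side; outside it a lip (inner face at 71 mm) up to 63 mm, flared outwards above that as a lead-in. Hard, slippery plastic: landing at over 15 mm/s knocks with 25 N or more.
- tote_saddle (a point): centre of the floor of one of the four saddles: square-edged recesses in the ledges, 22 mm long (y), floors 40 mm above the tote's underside, at y = +80 and y = -45 mm on both sides; this one is at x = +66, y = -45. The two at y = -45 have the spring catches.
- tote_slot (a point): foot of one of the four deep slots in the ledges, 25 mm long (y), open down to the floor, at y = -80 and y = +45 mm on both sides; this one is at x = +66, y = +45. Through them the tray's lugs sink when it is not turned (nested).
- catch_r (a joint): spring catch of the tote at its x = +, y = -45 mm saddle, in m: 0 = sprung in, up to 0.006 pushed outwards. Its bevelled nose, 12 mm wide, stands 46 to 54 mm above the tote's underside and reaches to 67 mm from the middle. Both catches together take some 8 to 15 N of push, more than the tray's weight, then snap over the lugs and hold them down.
- catch_l (a joint): the like catch at the tote's x = -, y = -45 mm saddle
- tray_bar (a point): the middle of the carrier tray's carrying bar, 81 mm above the tray's underside: a flat aluminium bar along the tray, 14 mm thick, 20 mm high, 214 mm long, on two end posts; 37 mm or more of open room under it. Axes: z up, y along tray and bar, x across. It starts with its card holder (outside its -y end) towards the robot, the same way as the tote's: so it would nest.
- tray_lug (a point): centre of one of the tray's four foot lugs, level with its underside: 6 mm high, 20 mm long (y), reaching to x = 69.5 mm either side, at y = -80 and y = +45 mm; this one is at x = +63, y = +45. With the tray turned end for end they fit the saddles with 1 mm of play each way lengthwise and 1.5 mm crosswise; beside the saddles they ride on the ledges, 13 mm higher.
- tray_under (a point): the centre of the underside of the carrier tray, an open empty grey plastic tray, body 114 x 224 mm, walls 42 mm high, about 0.45 kg, with one cross divider and a carrying bar; axes as for tray_bar. Stands on the bench at the start.
- tray_card_end (a point): the point of the carrier tray's underside at its card holder end, y = -112 mm in the tray's axes
- parallel_mid (a point): the centre of the loose ground steel parallel, a plain bar 10 x 150 x 24 mm, 0.27 kg, standing on its 10 mm edge on the bench between tote and tray at the start; y along its length, x across its 10 mm, z up; centre 12 mm above its underside
- parallel_small: the smaller parallel, 8 x 150 x 20 mm, already in the tote along its -x side; origin at the centre of its underside
- setup_block: the steel block with holes, 51 x 76 x 25 mm, already in the tote near its +x, +y corner; origin at the centre of its underside
- screwdriver: bystander: yellow-handled screwdriver, 222 mm, near the right edge of the bench
- link_arm: bystander: bright link arm with an eye at each end, 226 mm, behind, before the drawer box
- deburr_tool: bystander: deburring tool with a blue handle, 137 mm, near the front edge

How it is judged:
By the outcome, as a careful person would: the job done as asked, in the order asked, and still so for the second after the job is handed in, with the robot touching nothing.
It also fails if it takes over 67 s, if anything falls off the work surface, if the arm or the gripper's body presses on something with over 40 N, if the wrist force passes 120 N, or if a joint passes its speed limit or range.

### The arm

A 7-joint arm with a two-finger parallel gripper is mounted at the origin on a cart in front of the work surface, level with it; the furniture and walls round the work are solid. World frame = base frame: x ahead of the robot, y to its left, z up, the work surface at z = 0. Lengths are in m, angles in rad, forces in N, time in s.
With the tool pointing down it reaches from about 0.425 to 0.875 m from the base axis. Payload 4.7 kg.
Tool frame: the origin (TCP) lies on the centre line of the jaws, within the pads' length; the fingertips stand 14 mm ahead of it and the grasp point (between the pads) lies 5 mm behind it; z points along the fingers, y is the direction in which the jaws open and shut (so a half turn about z gives the same grasp; the last joint's range is limited). The gripper opens to 87 mm and grips with 3 to 60 N. Pads are 19 mm wide; open, the fingers measure 117 mm over their backs; the gripper's body (75 mm by 190 mm) begins 51 mm behind the grasp point.
Start: joints at [-1.161, 0.321, -0.07, 1.45, 0.023, 1.371, -0.057], TCP at [0.251, 0.6, 0.237] pointing down, gripper open.
Joint ranges: [-2.86, 2.86], [-0.3, 2.09], [-1.38, 1.24], [0.06, 2.45], [-1.56, 4.7], [0.09, 2.05], [-2.69, 2.69]. Speed limits (rad/s): [2.57, 2.57, 3.14, 3.14, 3.14, 3.14, 3.14].

### API

Orientations are given as a rotation vector (axis times angle).
In Python, from bench import ctrl gives the robot as it stands. The module is installed in compiled form; this text tells all that it offers.
- The arm moves only by the tool step_arm, never from a script. Its argument "plan" is a list of rows, each a list of 3 entries, a list of its own where there are three numbers: the turn, a rotation vector about the tool's x, y, z in rad, then the shift along the tool's x, y, z in m, then the closure in counts, from 0 (fully open) to 255 (shut). In form: [[[rx, ry, rz], [x, y, z], hand], ...]. A call has exactly 10 rows; each row is the pose to reach, as a shift and turn from the pose commanded when the call began, along the tool's axes at that moment; what a row does not reach only later rows make up. A row lasts 1/8 s, in which the tool goes at most 62.5 mm and 10.7 degrees, less where a joint would pass 70% of its speed; a pose out of reach is approached as far as the arm can. A call with a gripper value outside its range is refused whole. The fingers move at their own pace and stop on an object; "squeeze" is the grip in N (left out, the last holds). Time passes only in rows, so rows that repeat a pose let the fingers close, or fill a call up. It gives the time, the measured TCP pose, the force and the opening at its end, in the units of the state.
- ctrl.get_state(): the state, without advancing time (a new reading comes with each control period).
- ctrl.get_image(name): name is "scene" or "side" or "wrist"; returns the picture (420x560x3 uint8, red, green, blue); there is no depth.
- ctrl.calibration(name): a dict with "fov_y" (degrees; the focal length in pixels is half the picture's height over the tangent of half this angle, whatever the lens; pixels are square), "cx", "cy" (the principal point, pixels), "k1" (the pictures are not rectified: a ray, as slopes to the right and down, at radius r is drawn at 1 + k1 r^2 times it, then the intrinsics apply), "rvec" (rotation vector, rad) and "tvec" (3), from world to camera coordinates, as OpenCV has them. Camera axes: x right, y down, z forward; pixel columns grow to the right and rows downward; lengths in m; the calibration is good to about 2 mm. A picture is of the moment at which its call begins: read the wrist's pose just before it. calibration takes no time and is no camera call; for the wrist camera it gives the pose at the moment of the call.
- ctrl.close_job(): hands the job in, once; it reports no verdict.
Trained networks look in the newest picture that a camera, given by its name, has taken for a name from the list of things; names that differ only in an ending like _2 or _b are one class to them, and where a whole thing is asked for, a point or a joint stands for the part that bears it (a point fixed in the world has none). Each returns a list of dicts, best first, with "score" (0 to 1); they miss things now and then, are a little off and sometimes report something else, mostly with a low value. They report only what shows in the picture. A call takes as long as a camera call.
- ctrl.cut_out(camera, label): "pixels" (420x560 bool, what is visible of it) and "rect" ([left, top, width, height] in pixels, round what is visible of it).
The state is a dict: "time": time; "joint_positions": joint angles; "qd": joint speeds; "joint_torque": joint torques, N m; "position": TCP position; "tool_rot": TCP orientation; "ft_force": force on the tool from outside, world axes, zero at the start; "torque": the same for the moment, N m; "grip_width": opening from 0.0 (shut) to 1.0 (fully open).
Only numpy, scipy, OpenCV 4.12 (cv2) and the standard library are available. Lean on these libraries where they do the work, as an engineer would, in place of code of your own. Each camera call takes 0.05 s, during which the arm holds its last target.

## Working session

There is one attempt and no reset: what is moved stays moved. The work goes in short steps, Python scripts to look and compute and a tool call to move; the robot and the scene stay as the last step left them, time stands still between calls to the robot, and variables do not carry over. Pictures are saved under pics/ and viewed, and the job is handed in when it is done.

Besides the shell and the picture viewer there is one more tool, called after "Call:" as a command line: name --argument value ..., lists and objects as JSON in quotes. step_arm: Moves the arm, as the interface text tells. Its arguments: {"type":"object","properties":{"plan":{"type":"array"},"squeeze":{"type":"number"}},"required":["plan"]}

```bash
mkdir -p pics; ls
python3 - <<'E'
from bench import ctrl
import cv2,numpy as np
s=ctrl.get_state();print(s)
for n in["scene","side","wrist"]:
    im=ctrl.get_image(n);cv2.imwrite(f"pics/{n}0.png",im[:,:,::-1]);print(n,ctrl.calibration(n))
E
```

```text
pics
{'time': 0.0, 'joint_positions': array([-1.16091815,  0.32180292, -0.07009044,  1.45167453,  0.0225706 ,
        1.37078007, -0.0568999 ]), 'qd': array([ 8.10647166e-04,  4.11191985e-04, -1.74268918e-03, -3.86551066e-06,
       -6.21337655e-04,  1.10606891e-03, -7.65732828e-04]), 'joint_torque': array([-1.54372037e-04, -4.91298366e+01, -4.03978424e-01, -3.12513828e+01,
       -6.37538591e-02,  4.41254396e-02,  1.89172297e-04]), 'position': array([0.25042277, 0.59925769, 0.23547479]), 'tool_rot': array([-6.17530931e-01, -3.07999146e+00,  2.91129699e-03]), 'ft_force': array([-0.83625934,  0.84732289, -0.59819308]), 'torque': array([-0.01520339,  0.01779082,  0.025216  ]), 'grip_width': 0.9995333076839256}
scene {'fov_y': 54.57161209224252, 'cx': 276.5678184950988, 'cy': 205.75255214418186, 'k1': -0.07214707569187417, 'rvec': array([ 2.07401885, -0.49284959,  0.2516638 ]), 'tvec': array([-0.54963354,  0.19889478,  1.1418182 ])}
side {'fov_y': 52.700119858200324, 'cx': 284.886864026782, 'cy': 209.51816779870063, 'k1': -0.10052602010134244, 'rvec': array([ 2.0575661 , -0.39197511,  0.22402608]), 'tvec': array([-0.57772914,  0.15858804,  1.01193719])}
wrist {'fov_y': 63.01970382580743, 'cx': 280.34090709792747, 'cy': 207.96451160766765, 'k1': -0.020633224845168396, 'rvec': array([-2.39430453, -1.59545081, -0.24345797]), 'tvec': array([-0.64902681, -0.03627178,  0.39150628])}
```

View pics/scene0.png

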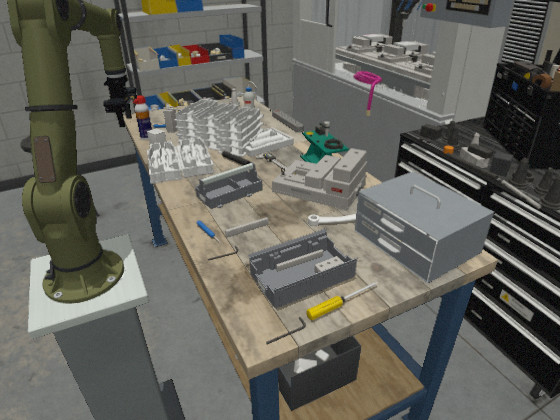

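View pics/side0.png

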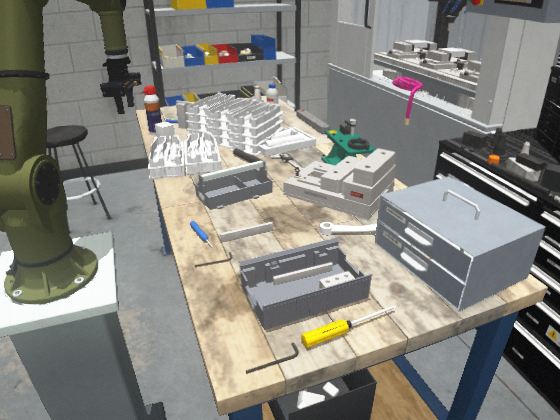

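View pics/wrist0.png

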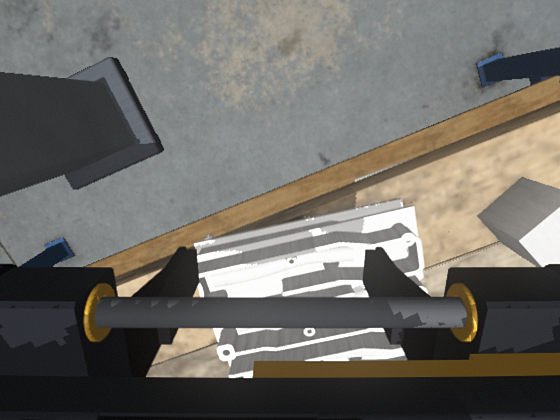

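```bash
cat > h.py <<'E'
from bench import ctrl
import cv2,numpy as np
from scipy.spatial.transform import Rotation as R
def cam(n):
    c=ctrl.calibration(n); f=210/np.tan(np.radians(c['fov_y']/2))
    K=np.array([[f,0,c['cx']],[0,f,c['cy']],[0,0,1.]]); D=np.array([c['k1'],0,0,0.])
    return K,D,R.from_rotvec(c['rvec']).as_matrix(),np.array(c['tvec'])
def proj(C,P):
    K,D,Rm,t=C
    return cv2.projectPoints(np.asarray(P,float).reshape(-1,3),cv2.Rodrigues(Rm)[0],t,K,D)[0].reshape(-1,2)
def unp(C,uv,z):
    K,D,Rm,t=C
    p=cv2.undistortPoints(np.asarray(uv,float).reshape(-1,1,2),K,D).reshape(-1,2)
    d=np.c_[p,np.ones(len(p))]@Rm; o=-Rm.T@t
    z=np.broadcast_to(z,len(p))
    return o+d*((z-o[2])/d[:,2])[:,None]
def pose(): 
    s=ctrl.get_state(); return s['position'],R.from_rotvec(s['tool_rot']).as_matrix(),s
E
python3 - <<'E'
from h import *
np.set_printoptions(precision=4,suppress=True)
p,Rm,s=pose();print(Rm)
for n in["scene","side"]:
    im=ctrl.get_image(n);C=cam(n);ov=im.copy()
    for l,h in[("tote",.03),("tray_under",.02),("parallel_mid",.024),("screwdriver",.01),("link_arm",0.01),("deburr_tool",.01)]:
        for r in ctrl.cut_out(n,l)[:2]:
            m=r["pixels"];v,u=np.nonzero(m)
            if len(u)==0: continue
            print(n,l,round(r["score"],2),r["rect"],unp(C,[[u.mean(),v.mean()]],h)[0])
            if r["score"]>.5: ov[m]=ov[m]//2+np.array([120,0,60],np.uint8)
    cv2.imwrite(f"pics/{n}1.png",ov[:,:,::-1])
print(ctrl.get_state()['time'])
E
```

```text
[[-0.9227  0.3855 -0.0005]
 [ 0.3855  0.9227 -0.0013]
 [-0.0001 -0.0014 -1.    ]]
scene tote 0.78 [248.3, 227.8, 108.9, 79.9] [ 0.5407 -0.2805  0.03  ]
scene tote 0.69 [199.6, 220.0, 16.7, 14.7] [0.3734 0.0246 0.03  ]
scene parallel_mid 0.88 [226.8, 215.6, 42.1, 23.1] [ 0.4947 -0.0204  0.024 ]
scene screwdriver 0.96 [307.0, 286.1, 66.1, 35.7] [ 0.5526 -0.4204  0.01  ]
scene link_arm 0.73 [307.4, 211.7, 45.3, 15.6] [ 0.7636 -0.0865  0.01  ]
scene link_arm 0.22 [248.8, 229.5, 107.8, 81.4] [ 0.5517 -0.2597  0.01  ]
scene deburr_tool 0.24 [301.3, 277.5, 7.8, 14.4] [ 0.5287 -0.3277  0.01  ]
side tote 0.66 [239.2, 236.0, 133.3, 92.9] [ 0.5449 -0.284   0.03  ]
side tote 0.51 [195.8, 161.9, 79.1, 49.4] [0.5384 0.2508 0.03  ]
side tray_under 0.74 [195.1, 158.9, 78.1, 55.9] [0.5443 0.2698 0.02  ]
side parallel_mid 0.65 [221.7, 219.6, 53.0, 21.9] [ 0.4989 -0.0271  0.024 ]
side screwdriver 0.83 [301.8, 309.5, 92.8, 35.8] [ 0.5599 -0.4215  0.01  ]
side screwdriver 0.43 [195.5, 157.4, 76.3, 49.7] [0.549  0.2909 0.01  ]
side link_arm 0.6 [319.2, 222.3, 59.9, 12.3] [ 0.7616 -0.0909  0.01  ]
side deburr_tool 0.68 [189.9, 222.2, 16.0, 19.0] [0.3824 0.0518 0.01  ]
0.85
```

Run:
```python
from h import *
np.set_printoptions(precision=4,suppress=True)
p,Rm,s=pose();K,D,Rc,t=cam("wrist")
print("cam in tool",Rm.T@(-Rc.T@t-p)); print("cam axes in tool (cols)\n",Rm.T@Rc.T, K[0,0])
```

```text
cam in tool [ 0.0832 -0.0003 -0.1478]
cam axes in tool (cols)
 [[ 0.0004 -0.9539 -0.3001]
 [ 1.      0.0003  0.0002]
 [-0.0001 -0.3001  0.9539]] 342.5566257629232
```

View pics/side1.png

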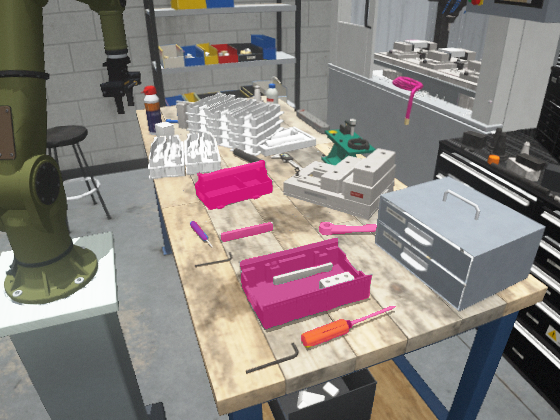

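Call:
step_arm --plan '[[[0,0,-0.02],[-0.025,-0.01,-0.01],0],[[0,0,-0.06],[-0.07,-0.03,-0.02],0],[[0,0,-0.11],[-0.12,-0.05,-0.03],0],[[0,0,-0.17],[-0.175,-0.072,-0.045],0],[[0,0,-0.22],[-0.23,-0.094,-0.06],0],[[0,0,-0.28],[-0.285,-0.117,-0.07],0],[[0,0,-0.33],[-0.34,-0.14,-0.08],0],[[0,0,-0.37],[-0.39,-0.16,-0.09],0],[[0,0,-0.396],[-0.42,-0.173,-0.095],0],[[0,0,-0.396],[-0.432,-0.177,-0.095],0]]'

```text
time: 2.1
position: [0.5826, 0.2675, 0.332]
tool_rot: [0.006, 3.14, -0.001]
ft_force: [0.2, 0.1, -0.0]
grip_width: 0.999
```

```bash
cat > snap.py <<'E'
import sys
from h import *
np.set_printoptions(precision=4,suppress=True)
k=sys.argv[1]
C=cam("wrist");p,Rm,s=pose();im=ctrl.get_image("wrist")
np.savez(f"w{k}.npz",K=C[0],D=C[1],R=C[2],t=C[3],im=im,p=p,Rm=Rm)
cv2.imwrite(f"pics/w{k}.png",im[:,:,::-1]);print(s['time'],p,Rm.tolist(),s['joint_positions'],s['ft_force'])
ov={}
for l in sys.argv[2:]:
    for i,r in enumerate(ctrl.cut_out("wrist",l)[:2]):
        print(l,round(r["score"],2),r["rect"])
        if i==0: np.save(f"m{k}_{l}.npy",r["pixels"])
E
python3 snap.py 1 tray_under parallel_mid tote
```

```text
2.1 [0.5826 0.2675 0.332 ] [[-0.9999916894240245, 0.003926115108099828, 0.001098500361181575], [0.003925734884615021, 0.9999922336955979, -0.00034807198184789453], [-0.0010998584005600233, -0.00034375666798059165, -0.9999993360712057]] [-0.6037  0.275   0.1691  1.3261 -0.045   1.5435  1.1272] [ 0.1662  0.1414 -0.0256]
tray_under 0.97 [202.1, 22.7, 126.4, 207.4]
parallel_mid 0.83 [53.3, 42.6, 38.0, 123.8]
```

View pics/w1.png

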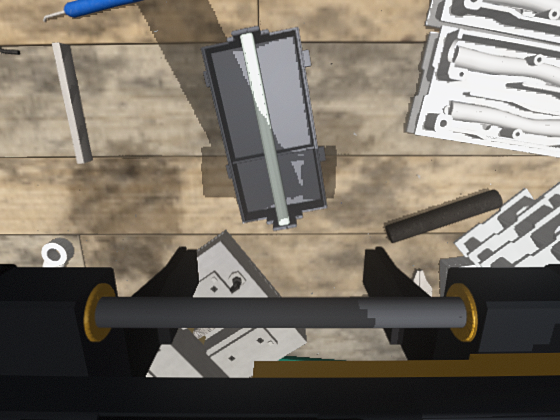

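Run:
```python
from h import *
d=np.load("w1.npz");im=d['im'][:,:,::-1]
a=cv2.resize(im[15:240,185:345],None,fx=2.66,fy=2.66,interpolation=cv2.INTER_CUBIC)
b=cv2.resize(im[30:175,35:105],None,fx=4.1,fy=4.1,interpolation=cv2.INTER_CUBIC)
h=max(a.shape[0],b.shape[0]);P=lambda q:np.vstack([q,np.zeros((h-q.shape[0],q.shape[1],3),np.uint8)])
cv2.imwrite("pics/z1.png",np.hstack([P(a),P(b)]));print(a.shape,b.shape)
```

```text
(598, 426, 3) (594, 287, 3)
```

View pics/z1.png

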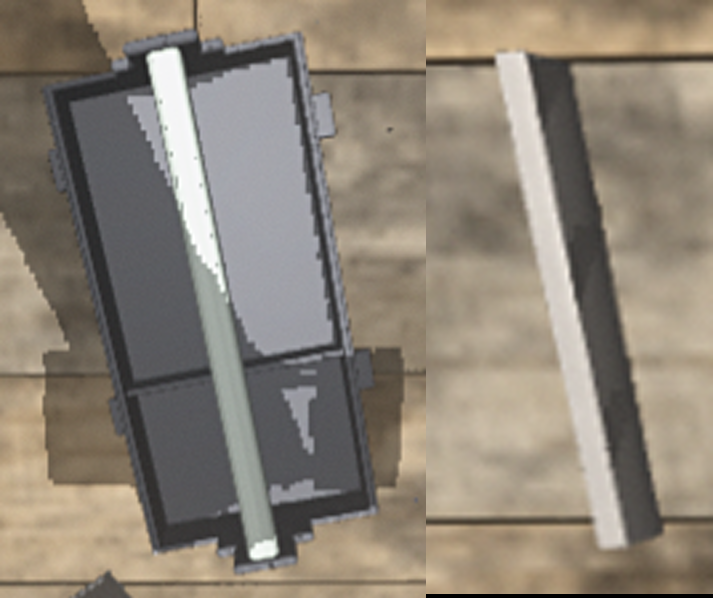

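```bash
cat >> h.py <<'E'
def load(k):
    d=np.load(f"w{k}.npz");return (d['K'],d['D'],d['R'],d['t']),d['im'],d['p'],d['Rm']
def fitrect(C,uv,z,L,W):
    """corners TL,TR,BL,BR; returns center, angle of long axis (TL->BL dir), residual"""
    P=unp(C,uv,z)[:,:2]
    c=P.mean(0);a=(P[2]+P[3]-P[0]-P[1])/2;w=(P[1]+P[3]-P[0]-P[2])/2
    return c,np.degrees(np.arctan2(a[1],a[0])),np.linalg.norm(a),np.linalg.norm(w)
E
python3 - <<'E'
from h import *
np.set_printoptions(precision=4,suppress=True)
C,im,p,Rm=load(1)
z=lambda L:np.array(L,float)/2.66+[185,15]
print(unp(C,z([(165,50),(264,558)]),.091), unp(C,z([(165,50),(264,558)]),.091).mean(0))
print("bar rect",fitrect(C,z([(148,52),(183,49),(250,560),(278,557)]),.091,.214,.014))
print("tray top",fitrect(C,z([(45,90),(300,33),(157,550),(375,510)]),.042,.224,.114))
q=(np.array([(497,53),(527,53),(598,548),(628,545)],float)-[426,0])/4.1+[35,30]
print("par",fitrect(C,q,.024,.15,.01),unp(C,q,.024))
E
```

```text
[[0.4337 0.2336 0.091 ]
 [0.6433 0.2719 0.091 ]] [0.5385 0.2527 0.091 ]
bar rect (array([0.5387, 0.2528]), np.float64(10.298670980378366), np.float64(0.21311084629570484), np.float64(0.013214616447644092))
tray top (array([0.5382, 0.2524]), np.float64(10.754250609170498), np.float64(0.2202465646458793), np.float64(0.11347201876634033))
par (array([ 0.5044, -0.0048]), np.float64(1.896156871161125), np.float64(0.1490575823569257), np.float64(0.009665679025453308)) [[ 0.4299 -0.0118  0.024 ]
 [ 0.43   -0.0027  0.024 ]
 [ 0.5794 -0.0074  0.024 ]
 [ 0.5785  0.0028  0.024 ]]
```

Call:
step_arm --plan '[[[0,0,0],[0,-0.02,0],0],[[0,0,0],[0,-0.07,0],0],[[0,0,0],[0,-0.13,0],0],[[0,0,0],[0,-0.19,0],0],[[0,0,0],[0,-0.25,0],0],[[0,0,0],[0,-0.31,0],0],[[0,0,0],[0,-0.37,0],0],[[0,0,0],[-0.003,-0.42,0],0],[[0,0,0],[-0.005,-0.445,0],0],[[0,0,0],[-0.005,-0.45,0],0]]'

```text
time: 3.55
position: [0.5849, -0.1824, 0.3316]
tool_rot: [-0.005, -3.141, 0.001]
ft_force: [0.5, 0.6, -0.3]
grip_width: 1.001
```

```bash
python3 snap.py 2 tote parallel_mid setup_block parallel_small
python3 - <<'E'
from h import *
C,im,p,Rm=load(2);im=im[:,:,::-1]
a=cv2.resize(im[0:260,120:320],None,fx=2.3,fy=2.3,interpolation=cv2.INTER_CUBIC)
cv2.imwrite("pics/z2.png",a)
E
```

```text
3.55 [ 0.5849 -0.1824  0.3316] [[-0.9999943529758436, 0.003350196586151622, -0.0002649514254332584], [0.0033503001063962972, 0.9999943111939867, -0.00039124015792312965], [0.0002636391867345567, -0.00039212561536932587, -0.9999998883659341]] [-0.1158  0.2224  0.4564  1.4107 -0.097   1.531   1.9021] [ 0.5114  0.6094 -0.2612]
tote 0.94 [113.0, 28.6, 156.6, 218.6]
parallel_mid 0.83 [402.4, 39.0, 24.5, 122.4]
setup_block 0.88 [167.9, 164.9, 46.2, 59.0]
parallel_small 0.75 [236.8, 100.0, 14.1, 109.9]
```

View pics/w2.png

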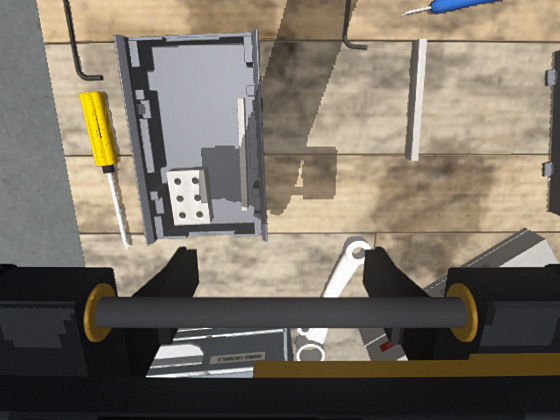

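View pics/z2.png

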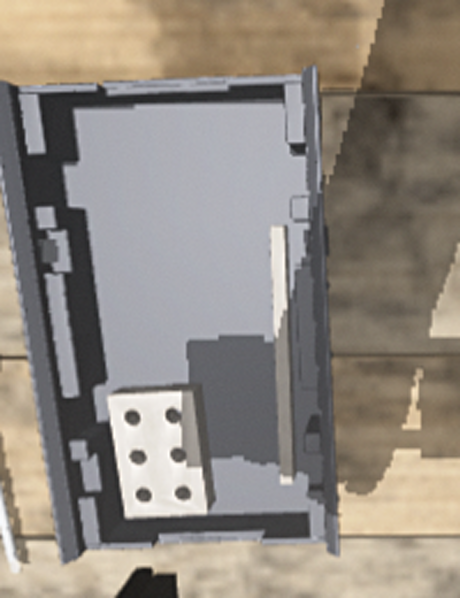

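Run:
```python
from h import *
np.set_printoptions(precision=4,suppress=True)
C,im,p,Rm=load(2)
z=lambda L:np.array(L,float)/2.3+[120,0]
print("tote top",fitrect(C,z([(1,83),(317,67),(63,562),(338,554)]),.069,.25,.15),unp(C,z([(1,83),(317,67),(63,562),(338,554)]),.069))
print("block",fitrect(C,z([(107,394),(183,386),(125,518),(210,513)]),.029,.076,.051))
print("psmall",fitrect(C,z([(271,226),(285,226),(281,482),(295,485)]),.024,.15,.008))
# parallel
b=cv2.resize(im[25:175,390:440,::-1],None,fx=4,fy=4,interpolation=cv2.INTER_CUBIC);cv2.imwrite("pics/z2p.png",b)
```

```text
tote top (array([ 0.5539, -0.2801]), np.float64(0.836446360113126), np.float64(0.24746859345992722), np.float64(0.15342579725819774)) [[ 0.433  -0.3572  0.069 ]
 [ 0.4273 -0.2066  0.069 ]
 [ 0.6799 -0.3563  0.069 ]
 [ 0.6753 -0.2003  0.069 ]]
block (array([ 0.6279, -0.3091]), np.float64(5.12401710450289), np.float64(0.0777763046570921), np.float64(0.04857339727605475))
psmall (array([ 0.5733, -0.2322]), np.float64(0.22380249241066885), np.float64(0.14923175333415775), np.float64(0.008145501817047728))
```

View pics/z2p.png

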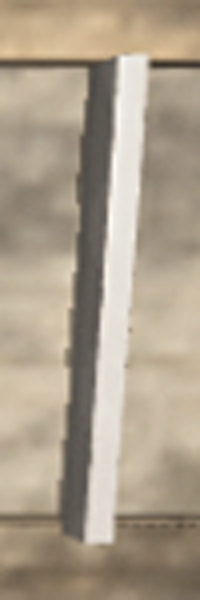

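Run:
```python
from h import *
np.set_printoptions(precision=4,suppress=True)
C,im,p,Rm=load(2)
z=lambda L:np.array(L,float)/4+[390,25]
q=z([(117,56),(149,56),(84,543),(114,542)])
print(fitrect(C,q,.024,.15,.01),unp(C,q,.024))
```

```text
(array([ 0.5044, -0.0056]), np.float64(2.2852691896203985), np.float64(0.1489302953309485), np.float64(0.009930033842714587)) [[ 0.43   -0.0134  0.024 ]
 [ 0.43   -0.0036  0.024 ]
 [ 0.579  -0.0076  0.024 ]
 [ 0.5786  0.0024  0.024 ]]
```

Call:
step_arm --plan '[[[0,0,-0.01],[0.01,0.02,0.02],0],[[0,0,-0.02],[0.025,0.055,0.06],0],[[0,0,-0.03],[0.04,0.09,0.1],0],[[0,0,-0.04],[0.055,0.125,0.14],0],[[0,0,-0.04],[0.07,0.155,0.185],0],[[0,0,-0.04],[0.08,0.173,0.23],0],[[0,0,-0.04],[0.081,0.177,0.27],0],[[0,0,-0.04],[0.081,0.177,0.295],0],[[0,0,-0.04],[0.081,0.177,0.308],0],[[0,0,-0.04],[0.081,0.177,0.31],0]]'

```text
time: 5.05
position: [0.5048, -0.0025, 0.0213]
tool_rot: [0.065, -3.14, -0.0]
ft_force: [0.8, 0.0, -0.3]
grip_width: 0.997
```

Run:
```python
from h import *
p,Rm,s=pose();im=ctrl.get_image("wrist");cv2.imwrite("pics/w3.png",im[:,:,::-1]);print(p,Rm[:,1],s['joint_positions'],s['ft_force'])
```

```text
[ 0.50483985 -0.00251485  0.02132017] [-4.12397167e-02  9.99149276e-01  1.01841643e-04] [-0.31721798  0.24077219  0.29646742  2.03706939 -0.09088446  0.87661002
  1.64150557] [ 0.79284016  0.01087022 -0.30488186]
```

View pics/w3.png

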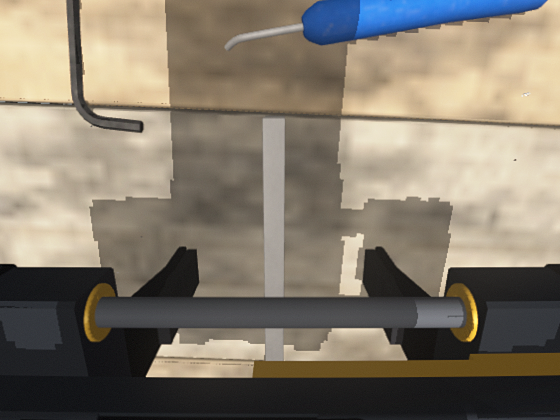

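Call:
step_arm --plan '[[[0,0,0],[0,-0.0025,0],60],[[0,0,0],[0,-0.0025,0],120],[[0,0,0],[0,-0.0025,0],180],[[0,0,0],[0,-0.0025,0],255],[[0,0,0],[0,-0.0025,0],255],[[0,0,0],[0,-0.0025,0],255],[[0,0,0],[0,-0.0025,0],255],[[0,0,0],[0,-0.0025,0],255],[[0,0,0],[0,-0.0025,-0.005],255],[[0,0,0],[0,-0.0025,-0.015],255]]' --squeeze 30

```text
time: 6.35
position: [0.5044, -0.0057, 0.0364]
tool_rot: [0.063, -3.139, 0.0]
ft_force: [0.2, 0.4, -2.9]
grip_width: 0.102
```

Call:
step_arm --plan '[[[0,0,0],[0,0,-0.03],255],[[0,0,0],[0,-0.02,-0.075],255],[[0,0,0.005],[0,-0.065,-0.11],255],[[0,0,0.01],[-0.001,-0.115,-0.12],255],[[0,0,0.014],[-0.002,-0.165,-0.12],255],[[0,0,0.014],[-0.003,-0.21,-0.12],255],[[0,0,0.014],[-0.003,-0.245,-0.12],255],[[0,0,0.014],[-0.0034,-0.26,-0.12],255],[[0,0,0.014],[-0.0034,-0.2637,-0.12],255],[[0,0,0.014],[-0.0034,-0.2637,-0.12],255]]'

```text
time: 7.6
position: [0.5195, -0.2673, 0.1564]
tool_rot: [0.044, -3.141, -0.002]
ft_force: [0.3, 0.2, -2.8]
grip_width: 0.106
```

```bash
python3 snap.py 4
python3 - <<'E'
from h import *
im=ctrl.get_image("side");cv2.imwrite("pics/s4.png",im[150:370,150:450,::-1].repeat(2,0).repeat(2,1))
E
```

```text
7.6 [ 0.5195 -0.2673  0.1564] [[-0.9996099219780482, -0.027927755213924762, -0.00021064603367682122], [-0.027928008411498343, 0.9996090734101705, 0.0013140404208503763], [0.00017386548732650284, 0.001319410766762621, -0.9999991144626182]] [-0.0095  0.2511  0.5113  1.739  -0.1327  1.1864  2.1372] [ 0.3392  0.1916 -2.8397]
```

View pics/w4.png

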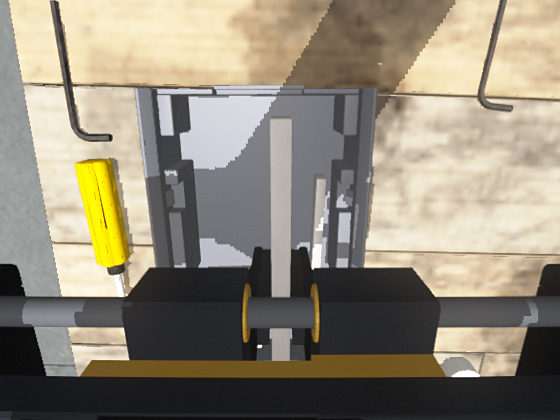

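View pics/s4.png

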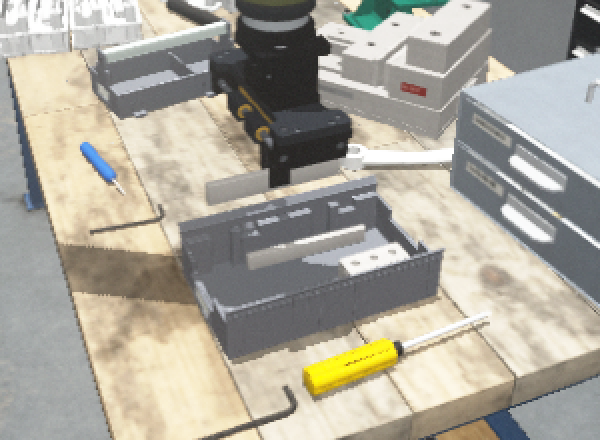

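Call:
step_arm --plan '[[[0,0,0],[0,0,0.015],255],[[0,0,0],[0,0,0.04],255],[[0,0,0],[0,0,0.065],255],[[0,0,0],[0,0,0.088],255],[[0,0,0],[0,0,0.104],255],[[0,0,0],[0,0,0.115],255],[[0,0,0],[0,0,0.122],255],[[0,0,0],[0,0,0.126],255],[[0,0,0],[0,0,0.128],255],[[0,0,0],[0,0,0.129],255]]'

```text
time: 8.95
position: [0.5195, -0.2691, 0.0279]
tool_rot: [-0.041, 3.141, -0.0]
ft_force: [0.1, -0.8, -2.2]
grip_width: 0.106
```

Call:
step_arm --plan '[[[0,0,0],[0,0,0.0005],255],[[0,0,0],[0,0,0.001],255],[[0,0,0],[0,0,0.0015],255],[[0,0,0],[0,0,0.002],255],[[0,0,0],[0,0,0.0025],255],[[0,0,0],[0,0,0.003],255],[[0,0,0],[0,0,0.003],255],[[0,0,0],[0,0,0.003],255],[[0,0,0],[0,0,0.003],255],[[0,0,0],[0,0,0.003],255]]'

```text
time: 10.2
position: [0.5195, -0.2692, 0.0277]
tool_rot: [-0.041, 3.14, 0.002]
ft_force: [-7.2, 4.3, 18.8]
grip_width: 0.109
```

Call:
step_arm --plan '[[[0,0,0],[0,0,-0.0025],255],[[0,0,0],[0,0,-0.0025],255],[[0,0,0],[0,0,-0.0025],220],[[0,0,0],[0,0,-0.0025],195],[[0,0,0],[0,0,-0.0025],190],[[0,0,0],[0,0,-0.0025],190],[[0,0,0],[0,0,-0.01],190],[[0,0,0],[0,0,-0.03],190],[[0,0,0],[0,0,-0.06],190],[[0,0,0],[0,0,-0.1],190]]'

```text
time: 11.45
position: [0.5189, -0.269, 0.1264]
tool_rot: [0.041, -3.141, -0.0]
ft_force: [1.3, -1.5, 0.1]
grip_width: 0.252
```

Call:
step_arm --plan '[[[0,0,0],[0,0,-0.03],150],[[0,0,0],[-0.01,-0.002,-0.07],100],[[0,0,0],[-0.025,-0.004,-0.11],50],[[0,0,0],[-0.045,-0.007,-0.15],0],[[0,0,0],[-0.065,-0.01,-0.18],0],[[0,0,0],[-0.078,-0.013,-0.2],0],[[0,0,0],[-0.081,-0.013,-0.204],0],[[0,0,0],[-0.081,-0.013,-0.204],0],[[0,0,0],[-0.081,-0.013,-0.204],0],[[0,0,0],[-0.081,-0.013,-0.204],0]]'

```text
time: 12.7
position: [0.5998, -0.2797, 0.3279]
tool_rot: [0.041, -3.14, -0.001]
ft_force: [0.4, -0.0, 0.1]
grip_width: 1.0
```

```bash
python3 snap.py 5 tote parallel_mid
python3 - <<'E'
from h import *
C,im,p,Rm=load(5);im=im[:,:,::-1]
cv2.imwrite("pics/z5.png",cv2.resize(im[0:240,180:380],None,fx=4,fy=2.5,interpolation=cv2.INTER_CUBIC))
a=cv2.resize(im[15:130,180:380],None,fx=4,fy=4,interpolation=cv2.INTER_CUBIC);cv2.imwrite("pics/z5a.png",a)
a=cv2.resize(im[120:250,180:380],None,fx=4,fy=4,interpolation=cv2.INTER_CUBIC);cv2.imwrite("pics/z5b.png",a)
E
```

```text
12.7 [ 0.5998 -0.2797  0.3279] [[-0.9996648792059921, -0.025863654678540283, -0.0010957411822316778], [-0.02586448319493709, 0.9996651778343815, 0.0007488220170052024], [0.001076007029732575, 0.0007769118505701248, -0.9999991193080364]] [ 0.0135  0.3474  0.5252  1.2841 -0.1717  1.5555  2.112 ] [ 0.385  -0.0263  0.1255]
tote 0.72 [205.3, 13.5, 148.8, 222.2]
parallel_mid 0.96 [288.1, 35.8, 6.6, 127.9]
```

View pics/w5.png

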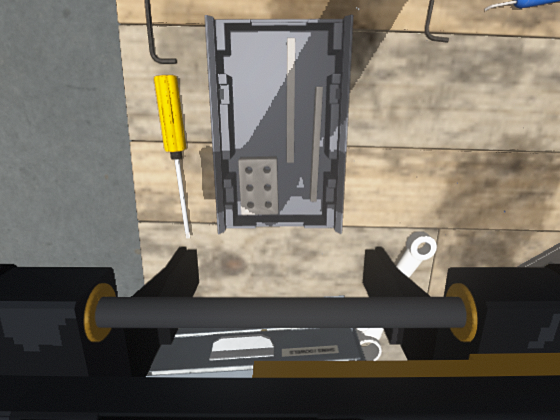

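View pics/z5a.png

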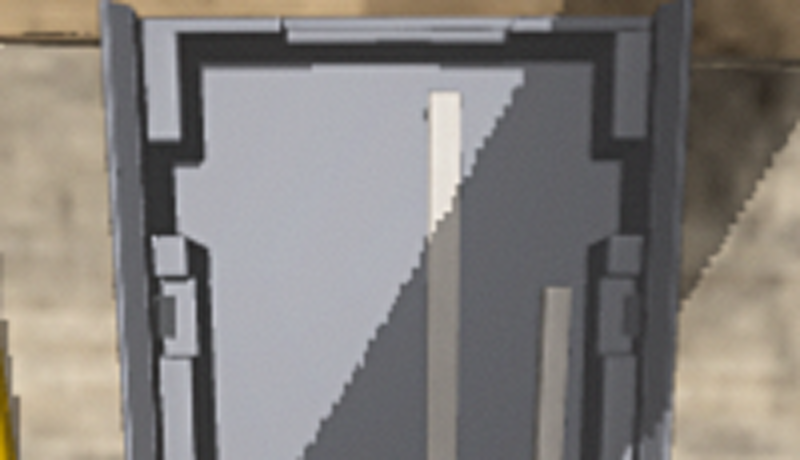

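View pics/z5b.png

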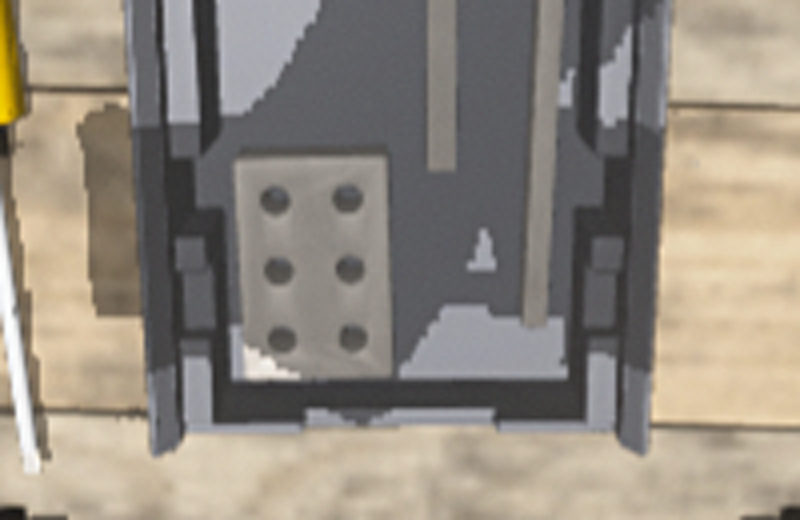

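```bash
cat > fit5.py <<'E'
from h import *
from scipy.optimize import least_squares
np.set_printoptions(precision=4,suppress=True)
C,im,p,Rm=load(5)
A=lambda u,v:(u/4+180-.375,v/4+15-.375); B=lambda u,v:(u/4+180-.375,v/4+120-.375)
L=[(61,-92.5,A(178,138)),(71,-92.5,A(147,138)),(-61,-92.5,A(613,137)),(-71,-92.5,A(646,137)),
(71,-67.5,A(153,237)),(61,-67.5,A(184,237)),(-71,-67.5,A(643,237)),(-61,-67.5,A(610,237)),
(71,-56,A(155,276)),(61,-56,A(187,276)),(61,-34,A(193,356)),
(71,57.5,B(175,237)),(61,57.5,B(207,237)),(-61,57.5,B(592,237)),(-71,57.5,B(623,237)),
(71,69,B(177,268)),(61,69,B(208,270)),(-61,69,B(590,268)),(-71,69,B(622,268))]
M=np.array([(a/1e3,b/1e3) for a,b,_ in L]);U=np.array([q for *_,q in L])
def w(P,pts,z):
    th=P[2];y=np.array([np.cos(th),np.sin(th)]);x=np.array([np.sin(th),-np.cos(th)])
    return np.c_[P[0]+pts[:,:1]*x[0]+pts[:,1:]*y[0],P[1]+pts[:,:1]*x[1]+pts[:,1:]*y[1],np.full(len(pts),z)]
for free in(0,1):
    f=lambda P:(proj(C,w(P,M,P[3] if free else .053))-U).ravel()
    r=least_squares(f,[.55,-.28,0.02,.053],loss='soft_l1');print(r.x,np.degrees(r.x[2]));print(f(r.x).reshape(-1,2).round(1).tolist())
E
python3 fit5.py
```

```text
[ 0.5532 -0.2822  0.0294  0.053 ] 1.6856207522423443
[[1.0, 0.4], [-0.1, 0.5], [-0.2, 0.3], [0.3, 0.3], [-0.4, -0.8], [0.5, -0.9], [0.1, -1.2], [-0.3, -1.2], [-0.3, -0.0], [0.2, -0.1], [-0.4, -0.4], [-0.3, 0.1], [-0.4, 0.1], [0.2, -0.3], [0.3, -0.3], [-0.3, 1.2], [-0.2, 0.7], [0.3, 0.9], [0.2, 0.8]]
[ 0.5532 -0.2823  0.0294  0.0517] 1.6853172207412046
[[1.1, 0.6], [0.1, 0.7], [-0.4, 0.5], [0.1, 0.5], [-0.2, -0.7], [0.7, -0.7], [-0.2, -1.1], [-0.5, -1.1], [-0.2, 0.0], [0.4, -0.0], [-0.2, -0.4], [-0.2, -0.1], [-0.3, -0.1], [0.0, -0.5], [0.2, -0.5], [-0.2, 1.0], [-0.1, 0.5], [0.2, 0.6], [0.0, 0.6]]
```

Call:
step_arm --plan '[[[0,0,-0.01],[0.002,0.03,0],0],[[0,0,-0.02],[0.006,0.085,0],0],[[0,0,-0.04],[0.01,0.145,0],0],[[0,0,-0.06],[0.015,0.205,0],0],[[0,0,-0.08],[0.02,0.265,0.01],0],[[0,0,-0.1],[0.025,0.325,0.03],0],[[0,0,-0.12],[0.03,0.385,0.05],0],[[0,0,-0.14],[0.036,0.445,0.08],0],[[0,0,-0.157],[0.042,0.5,0.11],0],[[0,0,-0.157],[0.047,0.533,0.128],0]]'

```text
time: 14.1
position: [0.538, 0.2545, 0.1991]
tool_rot: [0.291, -3.127, -0.001]
ft_force: [0.1, -0.4, -0.1]
grip_width: 1.003
```

```bash
python3 snap.py 6
python3 - <<'E'
from h import *
C,im,p,Rm=load(6);im=im[:,:,::-1]
cv2.imwrite("pics/z6.png",im)
P=lambda a,b,z:np.array([.5385,.2527,z])+a*np.array([np.sin(.182),-np.cos(.182),0])+b*np.array([np.cos(.182),np.sin(.182),0])
print(proj(C,[P(0.007,-.107,.091),P(-.007,-.107,.091),P(.057,-.112,.042),P(-.057,-.112,.042)]))
E
```

```text
14.1 [0.538  0.2545 0.1991] [[-0.9827792644626158, -0.18477901555452755, -0.0012777922442312598], [-0.1847794632158665, 0.982779981521028, 0.00024061418066404264], [0.0012113281867417497, 0.0004725803924827324, -0.999999154675541]] [-0.6269  0.2247  0.1638  1.6502 -0.0389  1.2708  1.3011] [ 0.0583 -0.4245 -0.053 ]
[[268.14805292  65.1208225 ]
 [288.29716518  65.20972685]
 [209.73935181  64.40506748]
 [347.39535083  65.01503642]]
```

View pics/w6.png

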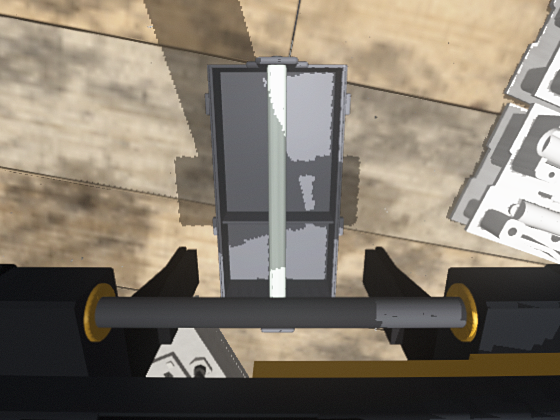

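Run:
```python
from h import *
np.set_printoptions(precision=1,suppress=True)
C,im,p,Rm=load(6);im=im[:,:,::-1]
a=cv2.resize(im[50:250,195:275],None,fx=3,fy=3,interpolation=cv2.INTER_CUBIC)
b=cv2.resize(im[50:250,270:360],None,fx=3,fy=3,interpolation=cv2.INTER_CUBIC)
cv2.imwrite("pics/z6.png",np.hstack([a,b]))
t=np.radians(10.55)
P=lambda a,b,z:np.array([.5385,.2522,z])+a*np.array([np.sin(t),-np.cos(t),0])+b*np.array([np.cos(t),np.sin(t),0])
for nm,off,u0 in(("L",1,0),("R",-1,240)):
  for y in(-.09,-.07,.035,.055):
    q=proj(C,[P(off*.0695,y,.006)])[0]; x0=195 if off>0 else 270
    print(nm,y,(q-[x0,50])*3+[u0,0])
for x in(.007,-.007):
    q=proj(C,[P(x,-.107,.091)])[0];print(q,(q-[270,50])*3+[240,0],(q-[195,50])*3)
```

```text
L -0.09 [ 28.7 129.7]
L -0.07 [ 32.5 195.1]
L 0.035 [ 51.  504.2]
L 0.055 [ 54.3 557.2]
R -0.09 [484.1 130.6]
R -0.07 [480.3 196. ]
R 0.035 [461.8 505. ]
R 0.055 [458.5 557.9]
[267.1  65. ] [231.3  45. ] [216.3  45. ]
[287.3  65. ] [291.8  45.1] [276.8  45.1]
```

View pics/z6.png

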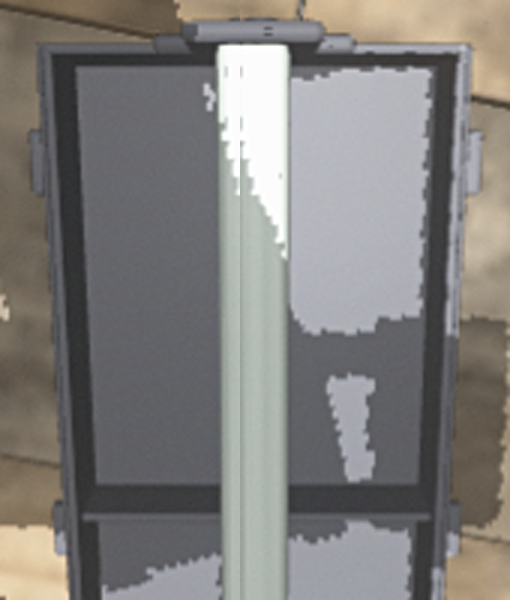

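Call:
step_arm --plan '[[[0,0,0],[0,-0.001,0.02],0],[[0,0,0],[0,-0.002,0.05],0],[[0,0,0],[0,-0.0026,0.08],0],[[0,0,0],[0,-0.0026,0.1],0],[[0,0,0],[0,-0.0026,0.113],0],[[0,0,0],[0,-0.0026,0.12],0],[[0,0,0],[0,-0.0026,0.123],0],[[0,0,0],[0,-0.0026,0.123],80],[[0,0,0],[0,-0.0026,0.123],160],[[0,0,0],[0,-0.0026,0.123],180]]' --squeeze 60

```text
time: 15.4
position: [0.5403, 0.2493, 0.0781]
tool_rot: [-0.287, 3.128, 0.001]
ft_force: [-0.1, -0.4, 0.3]
grip_width: 0.748
```

```bash
python3 snap.py 7
python3 - <<'E'
from h import *
im=ctrl.get_image("side");cv2.imwrite("pics/s7.png",cv2.resize(im[110:260,150:330,::-1],None,fx=4,fy=4))
E
```

```text
15.4 [0.5403 0.2493 0.0781] [[-0.9832641808340418, -0.18218351139432204, 0.0008478589482514432], [-0.1821831305332624, 0.9832644860959324, 0.0005072786243810723], [-0.0009260873940793179, 0.0003443233036135873, -0.9999995119016817]] [-0.612   0.3301  0.1598  1.7764 -0.06    1.0389  1.3236] [-0.1276 -0.4411  0.3481]
```

View pics/w7.png

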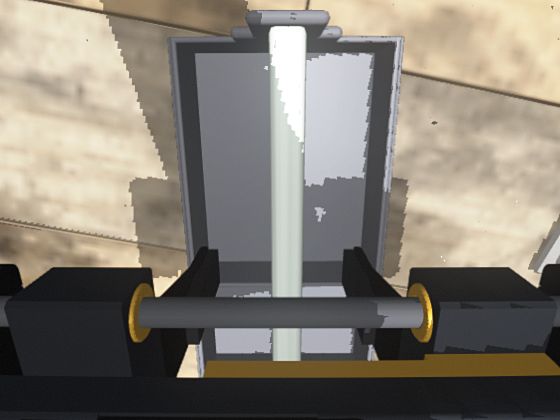

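View pics/s7.png

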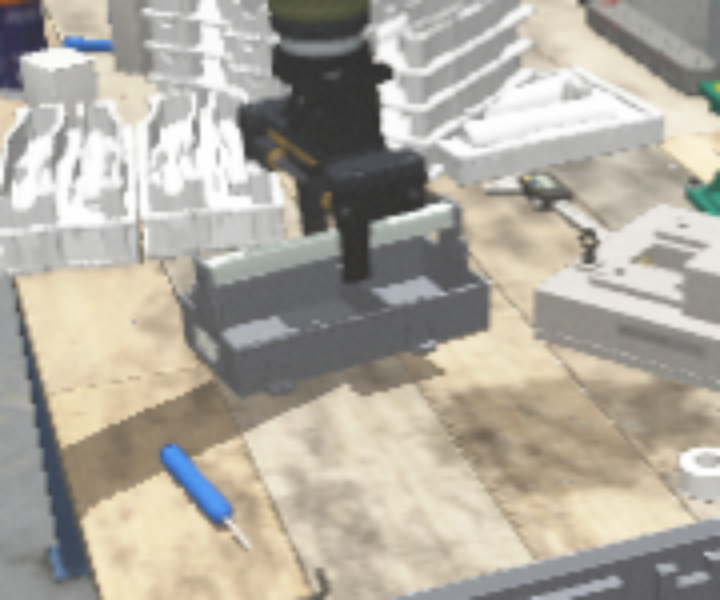

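Run:
```python
from h import *
np.set_printoptions(precision=4,suppress=True)
for i in range(4):
    s=ctrl.get_state();print(s['time'],s['position'],s['tool_rot'],s['qd'].round(3));ctrl.get_image("wrist")
```

```text
15.5 [0.5401 0.2493 0.0779] [-0.2873  3.1279  0.0005] [ 0.     0.001 -0.001  0.001 -0.001  0.001  0.   ]
15.55 [0.5401 0.2492 0.0778] [-0.2874  3.128   0.0003] [ 0.001  0.001  0.     0.001 -0.001 -0.001  0.   ]
15.6 [0.5401 0.2492 0.0777] [-0.2873  3.1282  0.0002] [ 0.002  0.002  0.002  0.003 -0.001 -0.001  0.001]
15.65 [0.54   0.2492 0.0776] [-0.2874  3.1283  0.0001] [ 0.002  0.002 -0.    -0.    -0.     0.    -0.001]
```

Call:
step_arm --plan '[[[0,0,0],[0.001,0.003,0],180],[[0,0,0],[0.001,0.003,0.001],180],[[0,0,0],[0.001,0.003,0.001],195],[[0,0,0],[0.001,0.003,0.001],205],[[0,0,0],[0.001,0.003,0.001],215],[[0,0,0],[0.001,0.003,0.001],255],[[0,0,0],[0.001,0.003,0.001],255],[[0,0,0],[0.001,0.003,0.001],255],[[0,0,0],[0.001,0.003,0.001],255],[[0,0,0],[0.001,0.003,0.001],255]]' --squeeze 60

```text
time: 16.95
position: [0.5385, 0.2519, 0.0766]
tool_rot: [-0.287, 3.128, -0.0]
ft_force: [0.5, 0.7, -0.0]
grip_width: 0.152
```

```bash
python3 snap.py 8
python3 - <<'E'
from h import *
np.set_printoptions(precision=1,suppress=True)
C,im,p,Rm=load(8)
cv2.imwrite("pics/z8.png",im[0:260,150:430,::-1].repeat(2,0).repeat(2,1))
t=np.radians(10.5)
P=lambda a,b,z:np.array([.5385,.2520,z])+a*np.array([np.sin(t),-np.cos(t),0])+b*np.array([np.cos(t),np.sin(t),0])
q=proj(C,[P(.007,-.107,.091),P(-.007,-.107,.091),P(.057,-.112,.042),P(-.057,-.112,.042)]);print((q-[150,0])*2)
E
```

```text
16.95 [0.5385 0.2519 0.0766] [[-0.9832716189230084, -0.18214525259082243, 0.00017429616343437758], [-0.1821452540836203, 0.9832716340665957, 7.404103112367617e-06], [-0.0001727290956632695, -2.446697452058432e-05, -0.9999999847830137]] [-0.616   0.3313  0.1582  1.7781 -0.0595  1.0367  1.318 ] [ 0.4679  0.6611 -0.0359]
[[221.5  60.6]
 [300.9  60.6]
 [ 26.8  78.1]
 [495.6  78.3]]
```

View pics/z8.png

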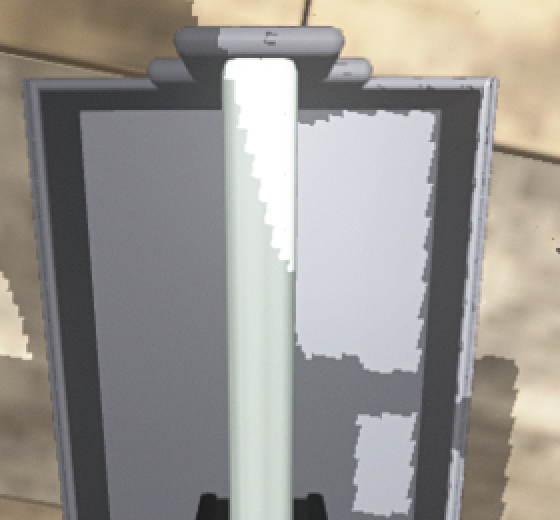

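Call:
step_arm --plan '[[[0,0,0],[0,0,-0.003],255],[[0,0,0],[0,0,-0.008],255],[[0,0,0],[0,0,-0.018],255],[[0,0,0],[0,0,-0.035],255],[[0,0,0],[0,0,-0.06],255],[[0,0,0],[0,0,-0.09],255],[[0,0,0],[0,0,-0.12],255],[[0,0,0.02],[0,-0.01,-0.145],255],[[0,0,0.06],[0,-0.03,-0.16],255],[[0,0,0.13],[0,-0.06,-0.17],255]]'

```text
time: 18.25
position: [0.5496, 0.1918, 0.2477]
tool_rot: [-0.079, 3.14, 0.001]
ft_force: [0.5, -0.7, -3.5]
grip_width: 0.154
```

```bash
python3 snap.py 9
python3 - <<'E'
from h import *
im=ctrl.get_image("side");cv2.imwrite("pics/s9.png",im[...,::-1])
E
```

```text
18.25 [0.5496 0.1918 0.2477] [[-0.9987362781638005, -0.050250035409415576, 0.000883527516379355], [-0.05024971652219575, 0.9987366129083446, 0.00037950732043762864], [-0.0009014815354101623, 0.00033463072151217177, -0.9999995376765538]] [-0.5744  0.169   0.2188  1.6194 -0.0374  1.3564  1.2704] [ 0.5158 -0.737  -3.4555]
```

View pics/w9.png

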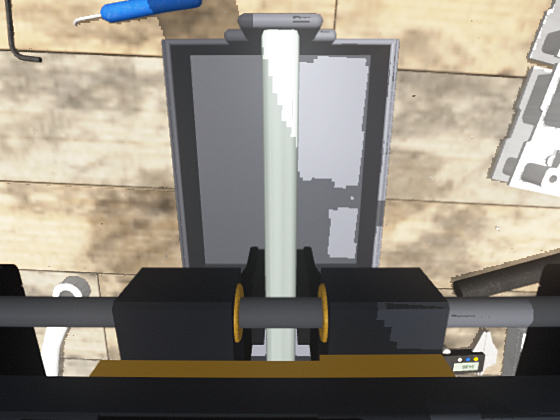

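View pics/s9.png

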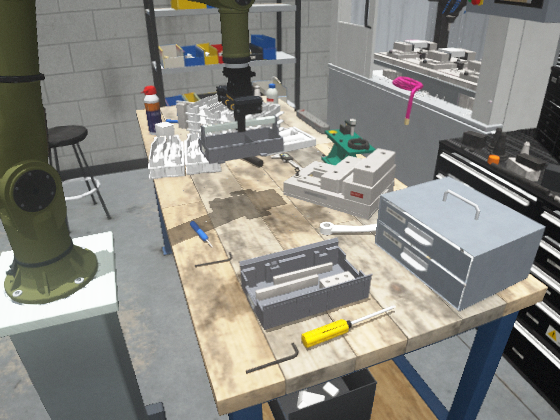

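Call:
step_arm --plan '[[[0,0,0.12],[0.001,-0.025,0],255],[[0,0,0.27],[0.002,-0.05,0],255],[[0,0,0.42],[0.003,-0.077,0],255],[[0,0,0.57],[0.004,-0.104,0],255],[[0,0,0.73],[0.005,-0.131,0],255],[[0,0,0.89],[0.006,-0.158,0],255],[[0,0,1.05],[0.007,-0.185,0],255],[[0,0,1.21],[0.008,-0.212,0],255],[[0,0,1.37],[0.009,-0.238,0],255],[[0,0,1.53],[0.01,-0.262,0],255]]'

```text
time: 19.6
position: [0.5523, -0.072, 0.2459]
tool_rot: [-2.125, -2.313, 0.002]
ft_force: [1.1, 0.5, -4.1]
grip_width: 0.153
```

```bash
python3 snap.py 10
```

```text
19.6 [ 0.5523 -0.072   0.2459] [[-0.0847619127077054, 0.9964000425488205, -0.001540572244407938], [0.9964012259371692, 0.08476162003912734, -0.00025439978227217335], [-0.0001229025546570728, -0.0015565914851106586, -0.9999987809582124]] [-0.3821  0.1216  0.5077  1.6887 -0.06    1.3484  0.2206] [ 1.1021  0.5435 -4.0954]
```

Call:
step_arm --plan '[[[0,0,0.16],[-0.027,-0.002,0],255],[[0,0,0.33],[-0.054,-0.004,0],255],[[0,0,0.5],[-0.081,-0.006,0],255],[[0,0,0.67],[-0.108,-0.008,0],255],[[0,0,0.84],[-0.135,-0.01,0],255],[[0,0,1.01],[-0.16,-0.012,0],255],[[0,0,1.18],[-0.18,-0.014,0],255],[[0,0,1.35],[-0.197,-0.016,0],255],[[0,0,1.5],[-0.207,-0.017,0],255],[[0,0,1.6],[-0.2095,-0.017,0],255]]'

```text
time: 20.9
position: [0.5544, -0.2815, 0.246]
tool_rot: [3.14, 0.091, -0.002]
ft_force: [-0.3, -0.2, -3.2]
grip_width: 0.152
```

```bash
python3 snap.py 11;  python3 - <<'E'
from h import *
im=ctrl.get_image("side");cv2.imwrite("pics/s11.png",cv2.resize(im[110:360,180:430,::-1],None,fx=2.4,fy=2.4))
im=ctrl.get_image("scene");cv2.imwrite("pics/c11.png",cv2.resize(im[130:330,200:400,::-1],None,fx=3,fy=3))
E
```

```text
20.9 [ 0.5544 -0.2815  0.246 ] [[0.9983319014837848, 0.057714028903363725, -0.0015828289586075019], [0.05771360644204949, -0.9983331321283064, -0.00031132995005393033], [-0.0015981586976059078, 0.00021945985344403962, -0.9999986988622285]] [-0.2205  0.3223  0.8141  1.5369 -0.2353  1.3857 -0.9015] [-0.3103 -0.1816 -3.239 ]
```

View pics/w11.png

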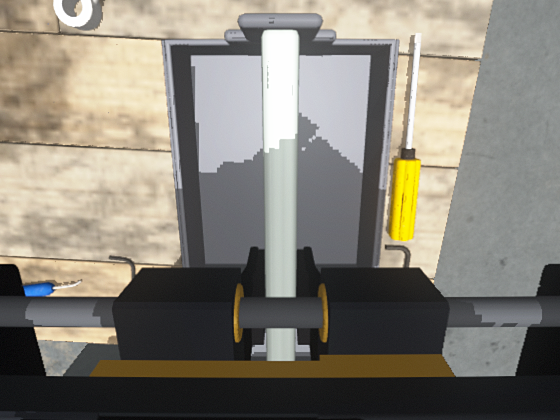

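View pics/s11.png

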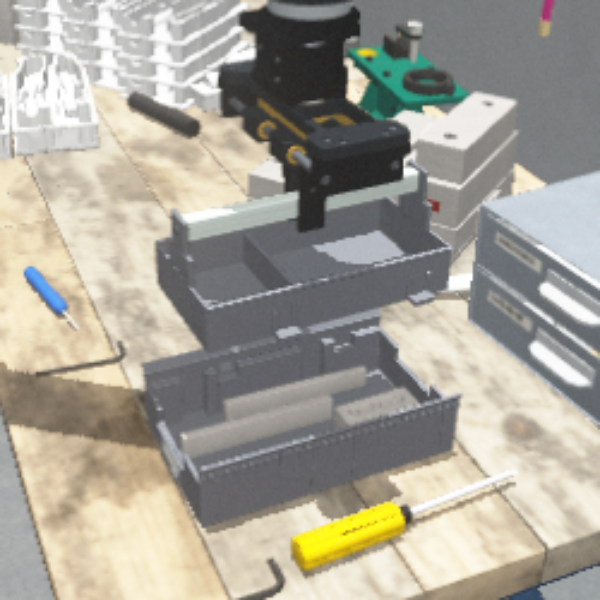

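Call:
step_arm --plan '[[[0,0,0.01],[0,0,0.01],255],[[0,0,0.02],[0,0,0.03],255],[[0,0,0.028],[-0.001,0.0006,0.05],255],[[0,0,0.028],[-0.001,0.0006,0.068],255],[[0,0,0.028],[-0.001,0.0006,0.08],255],[[0,0,0.028],[-0.001,0.0006,0.087],255],[[0,0,0.028],[-0.001,0.0006,0.09],255],[[0,0,0.028],[-0.001,0.0006,0.09],255],[[0,0,0.028],[-0.001,0.0006,0.09],255],[[0,0,0.028],[-0.001,0.0006,0.09],255]]'

```text
time: 22.3
position: [0.5554, -0.2801, 0.157]
tool_rot: [3.141, 0.058, 0.001]
ft_force: [-0.2, 0.3, -4.4]
grip_width: 0.156
```

```bash
python3 snap.py 12;  python3 - <<'E'
from h import *
p,Rm,s=pose();print(p,np.degrees(np.arctan2(Rm[1,1],Rm[0,1])),s['ft_force'],s['torque'])
im=ctrl.get_image("side");cv2.imwrite("pics/s12.png",cv2.resize(im[140:340,220:400,::-1],None,fx=3,fy=3,interpolation=cv2.INTER_CUBIC))
E
```

```text
22.3 [ 0.5554 -0.2801  0.157 ] [[0.9993185857315195, 0.03689941150211586, 0.000893108254001243], [0.03689953994721982, -0.9993189719143124, -0.0001277646481614692], [0.0008877855818687756, 0.00016063287120291516, -0.9999995930168378]] [-0.2037  0.3865  0.7901  1.6513 -0.2891  1.2242 -0.8854] [-0.1908  0.3351 -4.4421]
[ 0.55535395 -0.28012119  0.15695152] -87.88714425878878 [ 0.65261519 -1.28219133 -2.88608458] [-0.04108016  0.15064487 -0.03486619]
```

View pics/s12.png

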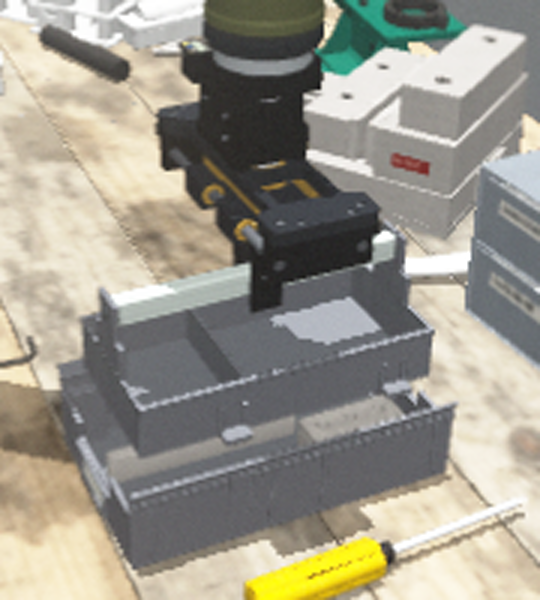

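View pics/w12.png

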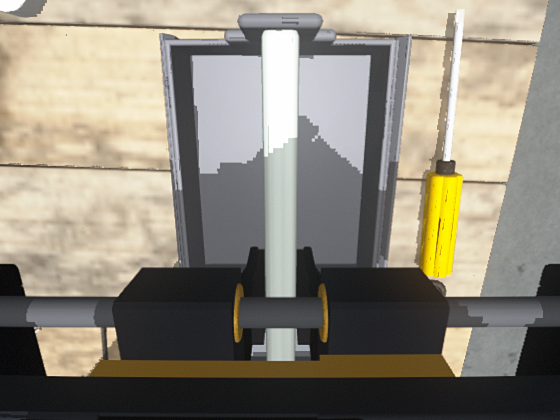

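Run:
```python
from h import *
np.set_printoptions(precision=1,suppress=True)
C,im,p,Rm=load(12)
t=.0294
W=lambda a,b,z:np.array([.5532,-.2822,z])+a*np.array([np.sin(t),-np.cos(t),0])+b*np.array([np.cos(t),np.sin(t),0])
ov=im.copy()
big=cv2.resize(ov[:270,140:430,::-1],None,fx=2.7,fy=2.2,interpolation=cv2.INTER_CUBIC)
def pl(P,c):
    q=proj(C,P); q=(q-[140,0])*[2.7,2.2]
    cv2.polylines(big,[q.round().astype(int).reshape(-1,1,2)],False,c,1)
for s in(1,-1):
    pl([W(s*.075,-.02,.069),W(s*.075,.125,.069),W(s*.071,.125,.063),W(s*.071,-.02,.063)],(0,0,255))
# tray in tool frame: bar & wall predicted
q=lambda a,b,z:p+Rm@np.array([b,a,0])+np.array([0,0,z-.0766])
pl([q(-.057,-.02,.042),q(-.057,.112,.042),q(.057,.112,.042),q(.057,-.02,.042)],(0,255,0))
pl([q(-.007,.0,.091),q(-.007,.107,.091),q(.007,.107,.091),q(.007,0,.091)],(0,255,0))
cv2.imwrite("pics/o12.png",big)
```

```text
(no output)
```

View pics/o12.png

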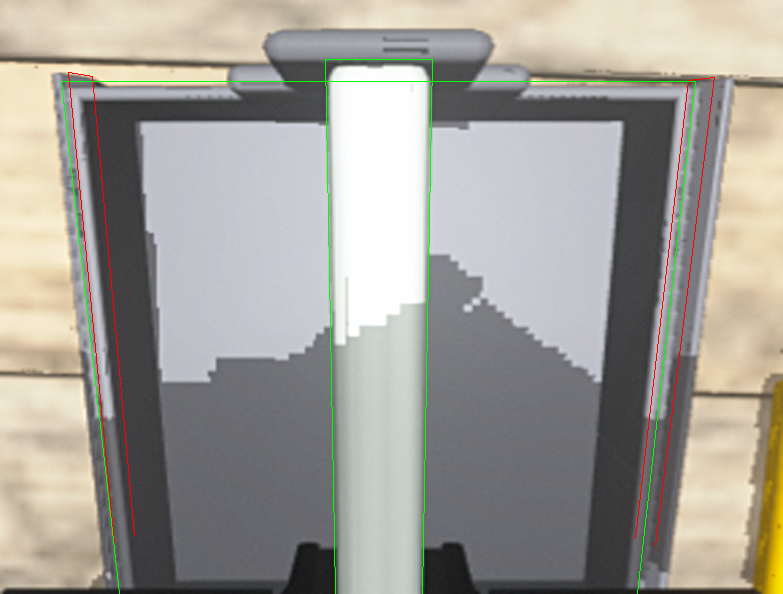

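Run:
```python
from h import *
np.set_printoptions(precision=5,suppress=True)
for k in(1,2,4,5,6,7,8,9,10,11,12):
    C,im,p,Rm=load(k);K,D,Rc,t=C
    M=Rm.T@Rc.T
    print(k,Rm.T@(-Rc.T@t-p),np.degrees(np.arctan2(-M[0,2],M[2,2])),(M[1,2]))
```

```text
1 [ 0.08325 -0.00008 -0.14781] 17.46374490093475 -3.790862587274224e-05
2 [ 0.08326 -0.00007 -0.14779] 17.459776548922594 -9.722739041694478e-05
4 [ 0.08326 -0.00006 -0.14777] 17.459464828890564 -0.00011986129405722757
5 [ 0.08324 -0.00005 -0.14777] 17.462464171190348 -0.0001433207524693774
6 [ 0.08326  0.00004 -0.14778] 17.45964429327403 -0.0002300777581206533
7 [ 0.08328  0.00005 -0.14777] 17.454480139697473 -0.0002393958795301317
8 [ 0.08327  0.00005 -0.14777] 17.455518087895822 -0.00021705728587537035
9 [ 0.08325 -0.00007 -0.14776] 17.458710295178395 -0.0001761606209494117
10 [ 0.08262 -0.00063 -0.14778] 17.428262267337605 0.0009087034188780001
11 [ 0.08199  0.00002 -0.14776] 17.368746323714294 0.00031846921567083605
12 [ 0.08198  0.00007 -0.14777] 17.36551495823016 0.0003216630964487767
```

Call:
step_arm --plan '[[[0,0,0.007],[-0.0015,0.0023,0],255],[[0,0,0.007],[-0.0015,0.0023,0.002],255],[[0,0,0.007],[-0.0015,0.0023,0.004],255],[[0,0,0.007],[-0.0015,0.0023,0.006],255],[[0,0,0.007],[-0.0015,0.0023,0.008],255],[[0,0,0.007],[-0.0015,0.0023,0.009],255],[[0,0,0.007],[-0.0015,0.0023,0.009],255],[[0,0,0.007],[-0.0015,0.0023,0.009],255],[[0,0,0.007],[-0.0015,0.0023,0.009],255],[[0,0,0.007],[-0.0015,0.0023,0.009],255]]'

```text
time: 23.65
position: [0.5538, -0.2824, 0.1476]
tool_rot: [-3.141, -0.047, -0.0]
ft_force: [0.4, 0.1, -4.0]
grip_width: 0.151
```

```bash
cat > st.py <<'E'
from h import *
np.set_printoptions(precision=4,suppress=True)
p,Rm,s=pose();print(s['time'],p,"psi",round(np.degrees(np.arctan2(Rm[1,1],Rm[0,1])),2),"F",s['ft_force'].round(1),"T",s['torque'].round(2),"tilt",Rm[:2,2],s['grip_width'],s['joint_positions'].round(2))
E
python3 st.py
```

```text
23.65 [ 0.5538 -0.2824  0.1476] psi -88.29 F [ 0.4  0.1 -4. ] T [-0.03  0.12 -0.03] tilt [0.0002 0.    ] 0.15141206537941904 [-0.2   0.4   0.79  1.66 -0.3   1.21 -0.88]
```

```bash
python3 snap.py 13 >/dev/null
python3 - <<'E'
from h import *
C,im,p,Rm=load(13)
a=cv2.resize(im[10:140,150:210,::-1],None,fx=4.5,fy=4.5,interpolation=cv2.INTER_CUBIC);b=cv2.resize(im[10:140,370:430,::-1],None,fx=4.5,fy=4.5,interpolation=cv2.INTER_CUBIC)
cv2.imwrite("pics/o13.png",np.hstack([a,b]))
im=ctrl.get_image("side");cv2.imwrite("pics/s13.png",cv2.resize(im[190:330,230:380,::-1],None,fx=4,fy=4,interpolation=cv2.INTER_CUBIC))
E
```

```text
(no output)
```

View pics/o13.png

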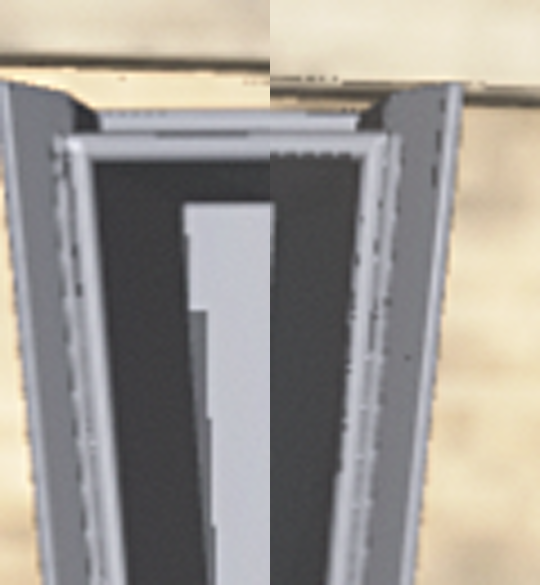

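View pics/s13.png

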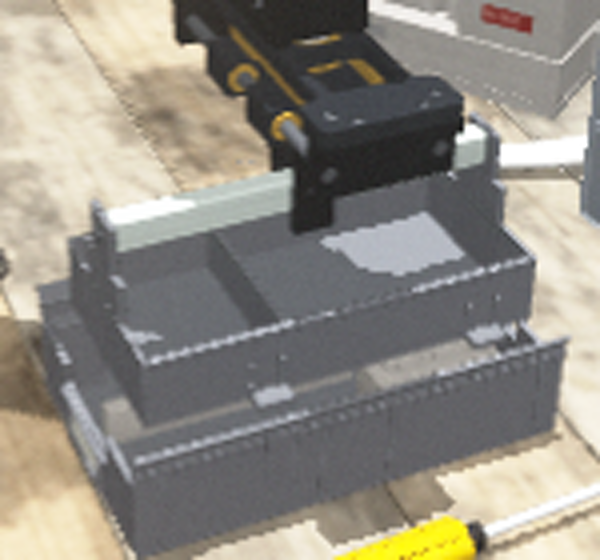

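```bash
cat > edges.py <<'E'
import sys
from h import *
np.set_printoptions(precision=2,suppress=True)
C,im,p,Rm=load(sys.argv[1]); lo=int(sys.argv[2]);hi=int(sys.argv[3])
g=cv2.GaussianBlur(im,(0,0),.7).astype(float); sat=g[...,0]-g[...,2]  # wood is warm
def tf(uv,z): return (unp(C,uv,z)-p)@Rm
L=[];Rr=[]
for v in range(lo,hi,3):
    r=sat[v]
    # from wood inwards: threshold mid
    f=lambda seq:next(((a,b) for a,b in zip(seq[:-1],seq[1:]) if r[a]>20>=r[b] ),None)
    a=f(list(range(140,200)));b=f(list(range(430,370,-1)))
    sub=lambda ab:ab[0]+(r[ab[0]]-20)/(r[ab[0]]-r[ab[1]])*(ab[1]-ab[0])
    if a:L.append((sub(a),v))
    if b:Rr.append((sub(b),v))
l=tf(L,.069);r=tf(Rr,.069)
from numpy.polynomial import polynomial as Pn
def robust(x,y):
    k=np.ones(len(x),bool)
    for _ in range(5):
        c=np.polyfit(x[k],y[k],1);res=y-np.polyval(c,x);k=abs(res)<max(.0006,1.5*np.median(abs(res)))
    return c,k.sum()
cl,n1=robust(l[:,0],l[:,1]);cr,n2=robust(r[:,0],r[:,1])
print("left slope deg",np.degrees(cl[0]),n1,"right",np.degrees(cr[0]),n2)
for x in(0,.05,.1):print(x,"L",np.polyval(cl,x)*1e3,"R",np.polyval(cr,x)*1e3,"mid",(np.polyval(cl,x)+np.polyval(cr,x))*500)
E
python3 edges.py 13 34 180; python3 edges.py 12 40 160
```

```text
left slope deg 0.12458555797174095 49 right 0.045426639592396 48
0 L -79.24609471849946 R 79.33050740349375 mid 0.04220634249715166
0.05 L -79.13737330914739 R 79.37014962494398 mid 0.11638815789828671
0.1 L -79.02865189979534 R 79.40979184639417 mid 0.19056997329941483
left slope deg 0.5232685199685536 40 right 0.5356143371394443 40
0 L -77.01354905571715 R 81.36594446532393 mid 2.176197704803387
0.05 L -76.5569111284427 R 81.83335615052243 mid 2.638222511039866
0.1 L -76.10027320116826 R 82.30076783572095 mid 3.1002473172763443
```

```bash
for k in 9 11; do sed "s/,\.069)/,p[2]-.0346)/g" edges.py > e2.py; python3 e2.py $k 45 175; done
```

```text
left slope deg -0.01126659878616089 44 right -0.23462749678618897 43
0 L -58.26639093364092 R 58.220332547043476 mid -0.02302919329872158
0.05 L -58.276222895856904 R 58.015581430311904 mid -0.13032073277249867
0.1 L -58.286054858072895 R 57.81083031358033 mid -0.23761227224627923
left slope deg 0.22462416064394816 44 right -1.1226891542015118 35
0 L -58.30979027512701 R 70.53366908217949 mid 6.111939403526244
0.05 L -58.113768715988726 R 69.55393797131717 mid 5.720084627664216
0.1 L -57.917747156850446 R 68.57420686045482 mid 5.328229851802185
```

Call:
step_arm --plan '[[[0,0,0.0035],[0,0,0.0013],255],[[0,0,0.0035],[0,0,0.0026],255],[[0,0,0.0035],[0,0,0.0039],255],[[0,0,0.0035],[0,0,0.0052],255],[[0,0,0.0035],[0,0,0.0065],255],[[0,0,0.0035],[0,0,0.0078],255],[[0,0,0.0035],[0,0,0.0091],255],[[0,0,0.0035],[0,0,0.0104],255],[[0,0,0.0035],[0,0,0.0117],255],[[0,0,0.0035],[0,0,0.013],255]]'

```text
time: 25.0
position: [0.5537, -0.2824, 0.1345]
tool_rot: [-3.141, -0.041, -0.0]
ft_force: [0.7, 0.9, -4.1]
grip_width: 0.158
```

```bash
python3 st.py
```

```text
25.0 [ 0.5537 -0.2824  0.1345] psi -88.49 F [ 0.7  0.9 -4.1] T [-0.07  0.18  0.01] tilt [0.     0.0001] 0.15842584721391384 [-0.19  0.41  0.78  1.68 -0.31  1.19 -0.88]
```

Call:
step_arm --plan '[[[0,0,0],[0,0,0.0008],255],[[0,0,0],[0,0,0.0016],255],[[0,0,0],[0,0,0.0024],255],[[0,0,0],[0,0,0.0032],255],[[0,0,0],[0,0,0.004],255],[[0,0,0],[0,0,0.0047],255],[[0,0,0],[0,0,0.0052],255],[[0,0,0],[0,0,0.0057],255],[[0,0,0],[0,0,0.0062],255],[[0,0,0],[0,0,0.0066],255]]'

```text
time: 26.25
position: [0.5537, -0.2824, 0.1279]
tool_rot: [-3.141, -0.041, -0.0]
ft_force: [-0.9, 1.0, -4.4]
grip_width: 0.152
```

```bash
python3 st.py
```

```text
26.25 [ 0.5537 -0.2824  0.1279] psi -88.5 F [-0.9  1.  -4.4] T [-0.12  0.17  0.04] tilt [0.     0.0001] 0.15161785776112127 [-0.19  0.41  0.78  1.68 -0.31  1.17 -0.87]
```

Call:
step_arm --plan '[[[0,0,0],[0,0,0.0005],255],[[0,0,0],[0,0,0.001],255],[[0,0,0],[0,0,0.0015],255],[[0,0,0],[0,0,0.002],255],[[0,0,0],[0,0,0.0025],255],[[0,0,0],[0,0,0.003],255],[[0,0,0],[0,0,0.0033],255],[[0,0,0],[0,0,0.0036],255],[[0,0,0],[0,0,0.0039],255],[[0,0,0],[0,0,0.004],255]]'

```text
time: 27.5
position: [0.5539, -0.2825, 0.1241]
tool_rot: [3.141, 0.041, 0.001]
ft_force: [0.8, -0.3, 4.0]
grip_width: 0.152
```

```bash
python3 st.py
```

```text
27.5 [ 0.5539 -0.2825  0.1241] psi -88.49 F [ 0.8 -0.3  4. ] T [-0.06  0.25 -0.05] tilt [ 0.0005 -0.0002] 0.15164585686114018 [-0.19  0.42  0.78  1.69 -0.32  1.17 -0.87]
```

Call:
step_arm --plan '[[[0,0,0],[0,0,0.0004],255],[[0,0,0],[0,0,0.0008],255],[[0,0,0],[0,0,0.0012],255],[[0,0,0],[0,0,0.0015],255],[[0,0,0],[0,0,0.0018],255],[[0,0,0],[0,0,0.0018],255],[[0,0,0],[0,0,0.0018],255],[[0,0,0],[0,0,0.0018],255],[[0,0,0],[0,0,0.0018],255],[[0,0,0],[0,0,0.0018],255]]'

```text
time: 28.75
position: [0.5532, -0.2822, 0.1218]
tool_rot: [-3.141, -0.041, 0.002]
ft_force: [-1.5, 0.5, -5.5]
grip_width: 0.155
```

```bash
python3 st.py
python3 - <<'E'
from h import *
im=ctrl.get_image("side");cv2.imwrite("pics/s14.png",cv2.resize(im[190:330,230:380,::-1],None,fx=4,fy=4,interpolation=cv2.INTER_CUBIC))
E
```

```text
28.75 [ 0.5532 -0.2822  0.1218] psi -88.5 F [-1.5  0.5 -5.5] T [-0.12  0.46  0.04] tilt [-0.0011  0.0004] 0.15500823121840837 [-0.19  0.42  0.78  1.69 -0.32  1.17 -0.87]
```

View pics/s14.png

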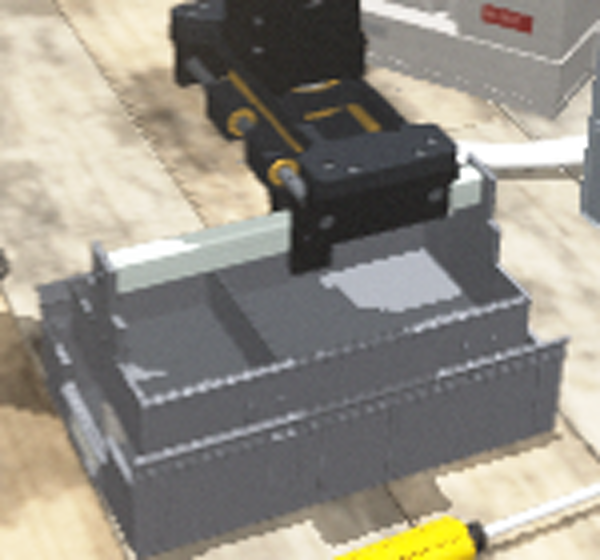

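Call:
step_arm --plan '[[[0,0,0],[0,0,0.0004],255],[[0,0,0],[0,0,0.0008],255],[[0,0,0],[0,0,0.0012],255],[[0,0,0],[0,0,0.0016],255],[[0,0,0],[0,0,0.002],255],[[0,0,0],[0,0,0.0024],255],[[0,0,0],[0,0,0.0027],255],[[0,0,0],[0,0,0.003],255],[[0,0,0],[0,0,0.003],255],[[0,0,0],[0,0,0.003],255]]'

```text
time: 30.05
position: [0.5541, -0.2824, 0.1193]
tool_rot: [3.141, 0.041, 0.001]
ft_force: [0.3, 0.0, -1.0]
grip_width: 0.157
```

```bash
python3 st.py
```

```text
30.05 [ 0.5541 -0.2824  0.1193] psi -88.49 F [ 0.3  0.  -1. ] T [-0.03  0.2  -0.  ] tilt [ 0.0008 -0.0001] 0.15685275784459576 [-0.19  0.42  0.78  1.69 -0.32  1.16 -0.87]
```

Call:
step_arm --plan '[[[0,0,0],[0,0,0.0003],255],[[0,0,0],[0,0,0.0006],255],[[0,0,0],[0,0,0.0009],255],[[0,0,0],[0,0,0.0012],255],[[0,0,0],[0,0,0.0014],255],[[0,0,0],[0,0,0.0016],255],[[0,0,0],[0,0,0.0018],255],[[0,0,0],[0,0,0.002],255],[[0,0,0],[0,0,0.002],255],[[0,0,0],[0,0,0.002],255]]'

```text
time: 31.3
position: [0.5533, -0.2821, 0.1168]
tool_rot: [-3.141, -0.041, 0.001]
ft_force: [-1.0, 0.9, -5.7]
grip_width: 0.151
```

```bash
python3 st.py
python3 - <<'E'
from h import *
im=ctrl.get_image("side");cv2.imwrite("pics/s15.png",cv2.resize(im[190:330,230:380,::-1],None,fx=4,fy=4,interpolation=cv2.INTER_CUBIC))
E
```

```text
31.3 [ 0.5533 -0.2821  0.1168] psi -88.49 F [-1.   0.9 -5.7] T [ 0.1   0.15 -0.04] tilt [-0.0009  0.0007] 0.15108355801731155 [-0.19  0.43  0.77  1.69 -0.32  1.16 -0.87]
```

View pics/s15.png

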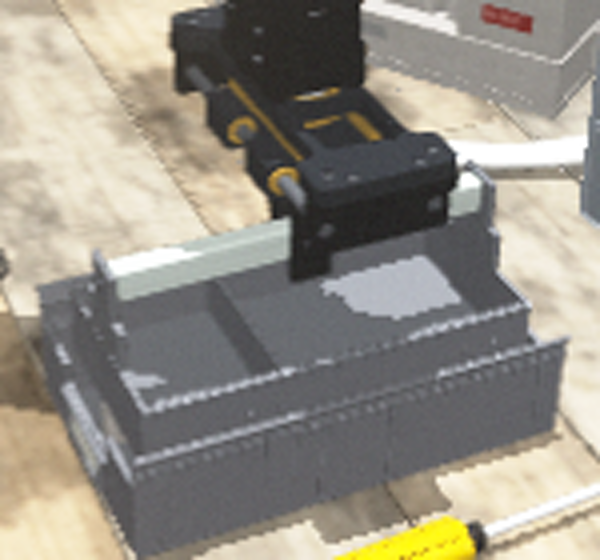

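Call:
step_arm --plan '[[[0,0,0],[0,0,0.0003],255],[[0,0,0],[0,0,0.0006],255],[[0,0,0],[0,0,0.0009],255],[[0,0,0],[0,0,0.0012],255],[[0,0,0],[0,0,0.0014],255],[[0,0,0],[0,0,0.0016],255],[[0,0,0],[0,0,0.0018],255],[[0,0,0],[0,0,0.002],255],[[0,0,0],[0,0,0.002],255],[[0,0,0],[0,0,0.002],255]]'

```text
time: 32.6
position: [0.5538, -0.2824, 0.1166]
tool_rot: [-3.141, -0.041, -0.001]
ft_force: [-5.5, 4.9, 6.2]
grip_width: 0.159
```

```bash
python3 st.py
```

```text
32.6 [ 0.5538 -0.2824  0.1166] psi -88.49 F [-5.5  4.9  6.2] T [ 0.86  1.25 -0.01] tilt [0.0007 0.0008] 0.15918210035085698 [-0.18  0.43  0.77  1.69 -0.32  1.16 -0.87]
```

Call:
step_arm --plan '[[[0,0,0],[0,0,0.0003],255],[[0,0,0],[0,0,0.0006],255],[[0,0,0],[0,0,0.0009],255],[[0,0,0],[0,0,0.0012],255],[[0,0,0],[0,0,0.0012],255],[[0,0,0],[0,0,0.0012],255],[[0,0,0],[0,0,0.0012],255],[[0,0,0],[0,0,0.0012],255],[[0,0,0],[0,0,0.0012],255],[[0,0,0],[0,0,0.0012],255]]'

```text
time: 33.85
position: [0.5546, -0.283, 0.1166]
tool_rot: [3.141, 0.041, 0.004]
ft_force: [-5.3, 3.7, 11.4]
grip_width: 0.153
```

```bash
python3 st.py
```

```text
33.85 [ 0.5546 -0.283   0.1166] psi -88.49 F [-5.3  3.7 11.4] T [ 0.87  1.33 -0.07] tilt [ 0.0027 -0.0002] 0.15306861134908817 [-0.18  0.43  0.77  1.69 -0.32  1.15 -0.87]
```

Call:
step_arm --plan '[[[0,0,0],[0,0,-0.0006],255],[[0,0,0],[0,0,-0.0012],255],[[0,0,0],[0,0,-0.0018],255],[[0,0,0],[0,0,-0.0024],255],[[0,0,0],[0,0,-0.003],255],[[0,0,0],[0,0,-0.0034],255],[[0,0,0],[0,0,-0.0038],255],[[0,0,0],[0,0,-0.0042],255],[[0,0,0],[0,0,-0.0045],255],[[0,0,0],[0,0,-0.0045],255]]'

```text
time: 35.1
position: [0.5529, -0.2823, 0.1175]
tool_rot: [-3.141, -0.041, 0.003]
ft_force: [0.7, -2.4, -11.3]
grip_width: 0.153
```

```bash
python3 st.py
```

```text
35.1 [ 0.5529 -0.2823  0.1175] psi -88.51 F [  0.7  -2.4 -11.3] T [-0.57 -0.39  0.05] tilt [-0.0017  0.0003] 0.15261719103683838 [-0.19  0.43  0.78  1.69 -0.32  1.16 -0.87]
```

Call:
step_arm --plan '[[[0,0,0],[0,0,0.0008],255],[[0,0,0],[0,0,0.0016],255],[[0,0,0],[0,0,0.0023],255],[[0,0,0],[0,0,0.003],255],[[0,0,0],[0,0,0.0036],255],[[0,0,0],[0,0,0.0042],255],[[0,0,0],[0,0,0.0047],255],[[0,0,0],[0,0,0.0052],255],[[0,0,0],[0,0,0.0057],255],[[0,0,0],[0,0,0.0057],255]]'

```text
time: 36.35
position: [0.5542, -0.2825, 0.1165]
tool_rot: [-3.14, -0.042, -0.003]
ft_force: [-7.5, 3.4, 16.6]
grip_width: 0.156
```

```bash
python3 st.py
```

```text
36.35 [ 0.5542 -0.2825  0.1165] psi -88.49 F [-7.5  3.4 16.6] T [0.77 1.71 0.02] tilt [0.0021 0.0016] 0.1555491459756994 [-0.18  0.43  0.77  1.69 -0.32  1.15 -0.87]
```

Call:
step_arm --plan '[[[0,0,0],[0,0,-0.001],255],[[0,0,0],[0,0,-0.002],255],[[0,0,0],[0,0,-0.003],255],[[0,0,0],[0,0,-0.0038],255],[[0,0,0],[0,0,-0.0044],255],[[0,0,0],[0,0,-0.0044],235],[[0,0,0],[0,0,-0.0044],210],[[0,0,0],[0,0,-0.0044],180],[[0,0,0],[0,0,-0.0044],140],[[0,0,0],[0,0,-0.0044],140]]'

```text
time: 37.6
position: [0.5538, -0.2823, 0.1173]
tool_rot: [-3.141, -0.041, -0.0]
ft_force: [0.6, -0.7, 0.6]
grip_width: 0.413
```

```bash
python3 st.py
```

```text
37.6 [ 0.5538 -0.2823  0.1173] psi -88.49 F [ 0.6 -0.7  0.6] T [-0.03  0.17  0.02] tilt [0.0002 0.0002] 0.4127383198648192 [-0.19  0.43  0.77  1.69 -0.32  1.16 -0.87]
```

Call:
step_arm --plan '[[[0,0,0],[0,0,-0.008],140],[[0,0,0],[0,0,-0.025],130],[[0,0,0],[0,0,-0.05],120],[[0,0,0],[0,0,-0.09],100],[[0,0,0],[-0.01,0,-0.13],50],[[0,0,0],[-0.025,0,-0.17],0],[[0,0,0],[-0.04,0,-0.2],0],[[0,0,0],[-0.05,0,-0.21],0],[[0,0,0],[-0.05,0,-0.21],0],[[0,0,0],[-0.05,0,-0.21],0]]'

```text
time: 38.85
position: [0.5038, -0.2829, 0.3259]
tool_rot: [-3.14, -0.043, 0.002]
ft_force: [0.5, -0.2, -0.1]
grip_width: 0.996
```

```bash
python3 snap.py 16;  python3 - <<'E'
from h import *
C,im,p,Rm=load(16);cv2.imwrite("pics/z16.png",cv2.resize(im[0:240,190:370,::-1],None,fx=2.5,fy=2.5,interpolation=cv2.INTER_CUBIC))
for n in("side","scene"):
    im=ctrl.get_image(n);y,x=(190,230) if n=="side" else (180,230)
    cv2.imwrite(f"pics/{n}16.png",cv2.resize(im[y:y+150,x:x+150,::-1],None,fx=4,fy=4,interpolation=cv2.INTER_CUBIC))
E
```

```text
38.85 [ 0.5038 -0.2829  0.3259] [[0.9996324577924796, 0.027070265840979654, -0.001466299786955081], [0.027071652041352565, -0.9996330594028886, 0.0009339189327065739], [-0.0014404803082534205, -0.0009732708357011592, -0.9999984888790392]] [-0.2744  0.1737  0.8548  1.5173 -0.1309  1.512  -0.9629] [ 0.4719 -0.2298 -0.094 ]
```

View pics/z16.png

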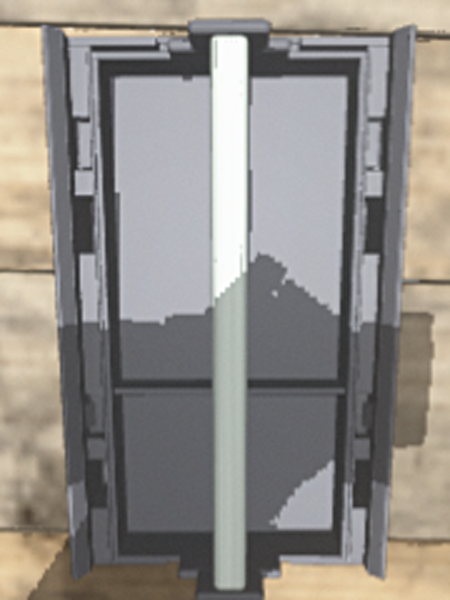

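View pics/side16.png

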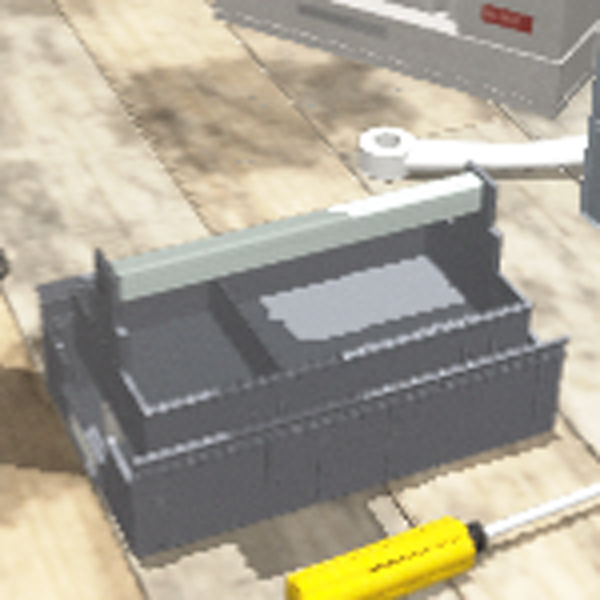

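View pics/scene16.png

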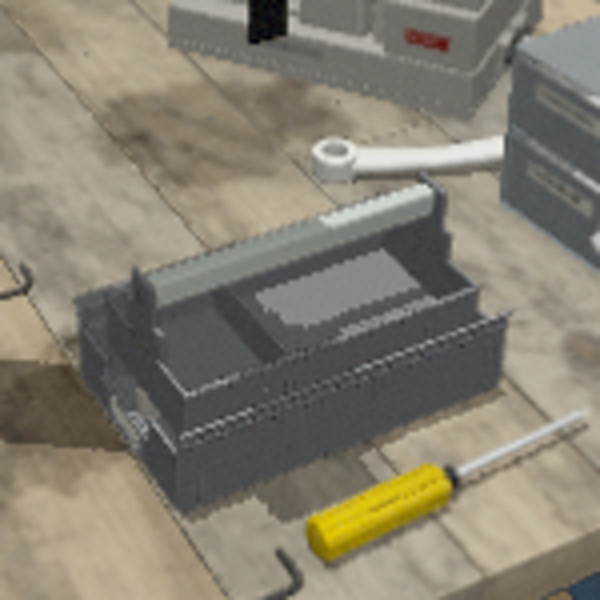

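Run:
```python
from h import *
C,im,p,Rm=load(16)
f=lambda a:np.clip(((a/255.)**.5*255),0,255).astype(np.uint8)
a=cv2.resize(f(im[125:215,205:245,::-1]),None,fx=6.6,fy=6.6,interpolation=cv2.INTER_CUBIC);b=cv2.resize(f(im[125:215,320:360,::-1]),None,fx=6.6,fy=6.6,interpolation=cv2.INTER_CUBIC)
cv2.imwrite("pics/c16.png",np.hstack([a,b]))
```

```text
(no output)
```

View pics/c16.png

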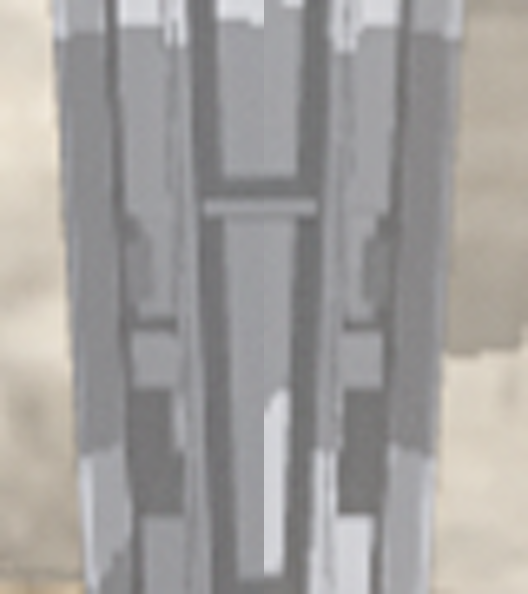

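```bash
sed "s/range(140,200)/range(190,240)/;s/range(430,370,-1)/range(372,325,-1)/" edges.py > e3.py; python3 e3.py 16 15 110; python3 st.py
python3 - <<'E'
from h import *
np.set_printoptions(precision=4,suppress=True)
C,im,p,Rm=load(16)
z=lambda u,v:np.array([u/2.5+190,v/2.5])
# bar ends at z=.131 ; tote lip far corners z=.069
print("bar",unp(C,[z(228,36),z(230,588)],.131),unp(C,[z(228,36),z(230,588)],.131).mean(0))
E
```

```text
left slope deg 0.13484264278198688 31 right 0.047497090063256094 31
0 L -78.40907541575348 R 79.90862586770444 mid 0.7497752259754825
0.05 L -78.29140301132168 R 79.95007489804046 mid 0.8293359433593911
0.1 L -78.17373060688985 R 79.99152392837645 mid 0.9088966607432997
39.0 [ 0.5038 -0.2831  0.3259] psi -88.46 F [ 0.2 -0.3 -0.1] T [-0.03  0.18 -0.01] tilt [-0.0021  0.0004] 1.0012594014846394 [-0.27  0.17  0.85  1.52 -0.13  1.51 -0.96]
bar [[ 0.6599 -0.2794  0.131 ]
 [ 0.4477 -0.2862  0.131 ]] [ 0.5538 -0.2828  0.131 ]
```

```bash
python3 -c "
from bench import ctrl
print(ctrl.close_job())"
```

```text
the job is handed in; nothing more can be done
None
```

The parallel is on the tote floor, and the tray is stacked end for end over the tools and fully home in the saddles. I handed the job in at about 39 s.

**What I did:**
- **Parallel:** I placed it on its 10 mm edge on the tote floor, between the smaller parallel and the block. I pressed it down with about 21 N before letting go.
- **Tray:** I gripped it by its bar, turned it end for end and lowered it at 10 mm/s or less. The lugs went into the saddles without riding on the ledges. My highest reading while pressing was about 21 N net, with a hard stop at the expected seat height (TCP 0.1165 to 0.1166 m, 0.1166 expected).

**What my last checks showed:**
- **Catches:** A light upward pull was held with about 7 N beyond the tray's weight. The bar rose 0.9 mm during that pull, because the catches hold only one end.
- **Both sides:** The moment reading during the pull did not clearly show both catches loaded. I then pressed again, and in the last wrist picture both catch noses look alike over the lugs. That both snapped rests on this picture and the pull.
- **Position:** The bar lies within about 1 mm of where it belongs over the tote. The tote's yaw and sideways position match those measured before stacking.
- **Clear of the work:** The gripper was open and well clear, with no force on it.
- **Bystanders:** I saw no change to the screwdriver and link arm in the last pictures. The deburring tool was not in those last close-ups, and I came nowhere near it.

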